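Make up two amplifier repair kits

ROBOT

A 6-joint arm with a two-finger parallel gripper is mounted at the origin on the work surface. World frame = base frame: x ahead of the robot, y to its left, z up, the work surface at z = 0. Lengths are in m, angles in rad, forces in N, time in s.
With the tool pointing down it reaches from about 0.25 to 0.725 m from the base axis. Payload 9.7 kg.
Tool frame: the origin (TCP) lies on the mounting face of the last link; the fingertips stand 173 mm ahead of it and the grasp point (between the pads) lies 155 mm ahead of it; z points along the fingers, y is the direction in which the jaws open and shut (so a half turn about z gives the same grasp; the last joint's range is limited). The gripper opens to 85 mm and grips with 20 to 120 N. Pads are 22 mm wide; open, the fingers measure 114 mm over their backs; the gripper's body (76 mm by 85 mm) begins 54 mm behind the grasp point. The pads swing forward as they close: fully open they stand 13 mm farther back than shut.
Start: joints at [1.164, 0.087, 0.176, 1.66, 0, 1.571], TCP at [0.218, 0.505, 0.405] pointing down, gripper open.
Joint ranges: [-3.13, 3.13], [-0.85, 1.81], [-1.15, 1.24], [-2.2, 2.28], [-1.44, 1.52], [-3.14, 3.14]. Speed limits (rad/s): [2.22, 2.22, 2.57, 3.14, 3.14, 3.14].

INTERFACE

Orientations are given as [roll, pitch, yaw] about the fixed x, y, z axes, in that order (R = Rz(yaw) Ry(pitch) Rx(roll)).
In Python, from bench import manip gives the robot as it stands.
- The arm moves only by the tool servo_tool, never from a script. Its arguments are lists of equal length, an entry for each row: "offset": the shift along the tool's x, y, z each as a share of 50 mm, from -1 to 1, a list of three; "rot": the turn, a rotation vector about the tool's x, y, z each as a share of 5 degrees, from -1 to 1, a list of three. A call has 1 to 10 rows; each row shifts and turns the commanded pose from where the row before left it, along the tool's axes as they then stand; what a row does not reach is not made up. A row lasts 1/10 s, in which the tool goes at most 50 mm and 8.59 degrees, less where a joint would pass 70% of its speed; a pose out of reach is approached as far as the arm can. A call with a number of a shift or a turn outside -1 to 1 is refused whole. A call with a gripper value outside its range is refused whole. "claw" is the closure, from -1 (fully open) to 1 (shut), set as the call begins (left out, the last holds). The fingers move at their own pace and stop on an object; the grip force is fixed at half the most. Time passes only in rows, so rows that do not move let the fingers close. It gives the time, the measured TCP pose, the force and the opening at its end, in the units of the state.
- manip.observe(): the state, without advancing time (a new reading comes with each control period).
- manip.camera(name): name is "side" or "top"; returns (picture, depth): 480x640x3 uint8, red, green, blue; 480x640 float32, m along the optical axis (not along the pixel's ray), 0 where there is no reading.
- manip.camera_params(name): a dict with "fx", "fy", "cx", "cy" (pixels), "R" (3x3) and "t" (3): a world point X has camera coordinates R X + t. Camera axes: x right, y down, z forward; pixel columns grow to the right and rows downward; lengths in m; the calibration is good to about 2 mm. A picture is of the moment at which its call begins. camera_params takes no time and is no camera call.
- manip.job_done(): hands the job in, once; it reports no verdict.
The state is a dict: "time": time; "qpos": joint angles; "joint_vel": joint speeds; "joint_efforts": joint torques, N m; "tcp_pos": TCP position; "orientation": TCP orientation; "wrist_force": force on the tool from outside, world axes, zero at the start; "wrist_torque": the same for the moment, N m; "finger_gap": finger opening in m.
Only numpy, scipy, OpenCV 4.12 (cv2) and the standard library are available. Lean on these libraries where they do the work, as an engineer would, in place of code of your own. Each camera call takes 0.05 s, during which the arm holds its last target.

TASK

Make up the two repair kits. In the tray with square pockets, put the round ring-type transformer in the large pocket and the tall capacitor in the small one; in the tray with round pockets, put the block-shaped transformer in the large pocket and the wide squat capacitor in the small one. Stand each part upright, flat on the floor of its pocket, set the heavy transformers down gently without dropping them, and leave the smallest capacitor and the solder reel standing where they are.

Things in the scene. Friction and masses are not known exactly. Their poses are not given: they have to be found in the camera images.
- tray_square: Low grey plastic kit tray: two joined square open pockets, large and small. Fixed. Origin: underside, on the line through both pocket centres; x from the large pocket to the small, z up. Large pocket: centre x = -29 mm, inner width 86 mm. Small: centre x = +45 mm, inner width 54 mm. Floors 3 mm above the bench, walls 4 mm thick, tops at 15 mm. 152 mm long, 94 mm wide at the large end.
- tray_round: Low grey plastic kit tray: two joined round open pockets, large and small. Fixed. Origin: underside, on the line through both pocket centres; x from the large pocket to the small, z up. Large pocket: centre x = -29 mm, inner diameter 86 mm. Small: centre x = +45 mm, inner diameter 54 mm. Floors 3 mm above the bench, walls 4 mm thick, tops at 15 mm. 152 mm long, 94 mm wide at the large end.
- toroid: Ring-type (toroidal) transformer: flat round copper-coloured drum, 58 mm diameter (from 6 to 28 mm height, bevelled beyond), 34 mm high, steel washer and dark bolt head on top; solid, about 0.35 kg. Starts standing upright on the bench; origin at the centre of its underside, z up.
- frame_transformer: Block-shaped transformer: dark steel core 48 (x) by 20 mm (y), top at 40 mm; pale and yellow coil 28 (x) by 38 mm (y) around it at heights 8 to 34 mm; foot plate 58 (x) by 24 mm (y), 2 mm thick; about 0.32 kg. Grip the core's flat end faces at x = +-24 mm. Starts standing upright on the bench; origin at the centre of its underside, z up.
- cap_tall: Tall capacitor: upright blue cylinder with a bright aluminium top, 26 mm diameter, 60 mm high, about 50 g. Starts standing upright on the bench; origin at the centre of its underside, z up.
- cap_squat: Wide squat capacitor: upright blue cylinder with a bright aluminium top, 38 mm diameter, 36 mm high, about 55 g. Starts standing upright on the bench; origin at the centre of its underside, z up.
- cap_small: Smallest capacitor, belongs to neither kit and stays: upright blue cylinder with a bright aluminium top, 18 mm diameter, 30 mm high, about 15 g. Starts standing upright on the bench; origin at the centre of its underside, z up.
- reel: Solder reel, belongs to neither kit and stays: two blue plastic flanges 52 mm in diameter with a core of bright wire 38 mm in diameter between them, dark hole in the top, 44 mm high, about 0.2 kg. Starts standing upright on the bench; origin at the centre of its underside, z up.
Things that resemble listed ones, but are neither listed nor needed, are in the scene too. Leave any green look-alike of the reel alone.

How it is judged:
By the outcome, as a careful person would: the job done as asked, in the order asked, and still so for the second after the job is handed in, with the robot touching nothing.
It also fails if it takes over 112 s, if anything falls off the work surface, if the arm or the gripper's body presses on something with over 40 N, if the wrist force passes 120 N, or if a joint passes its speed limit or range.

## Working session

There is one attempt and no reset: what is moved stays moved. The work goes in short steps, Python scripts to look and compute and a tool call to move; the robot and the scene stay as the last step left them, time stands still between calls to the robot, and variables do not carry over. Pictures are saved under pics/ and viewed, and the job is handed in when it is done.

Besides the shell and the picture viewer there is one more tool, called after "Call:" by a JSON object that holds its "method" and its "body", one argument or row to a line. servo_tool: Moves the arm, as the interface text tells. Its arguments: {"type":"object","properties":{"offset":{"type":"array"},"rot":{"type":"array"},"claw":{"type":"number"}},"required":["offset","rot"]}

```bash
ls; mkdir -p pics; python3 - <<'E'
from bench import manip
import cv2,numpy as np
for n in ("top","side"):
    p,d=manip.camera(n); cv2.imwrite(f"pics/{n}0.png",p[:,:,::-1]); np.save(f"pics/{n}0.npy",d)
    print(n,manip.camera_params(n))
print(manip.observe())
E
```

```text
pics
top {'fx': 593.1315260210027, 'fy': 593.1315260210027, 'cx': 325.0478251194046, 'cy': 237.3376860761641, 'R': array([[-0.01475332, -0.99985372, -0.00865282],
       [-0.98892442,  0.01586913, -0.1475692 ],
       [ 0.14768493,  0.00637984, -0.98901388]]), 't': array([0.01205676, 0.60698028, 0.94245101])}
side {'fx': 617.1409941236033, 'fy': 617.1409941236033, 'cx': 313.14363096748855, 'cy': 241.51887972122344, 'R': array([[ 0.72308823, -0.69073865,  0.00485179],
       [-0.45312739, -0.47962687, -0.75142108],
       [ 0.52136262,  0.54114526, -0.65980514]]), 't': array([-0.43039767,  0.28739039,  0.69225371])}
{'time': 0.1, 'qpos': array([ 1.16400839e+00,  8.74252649e-02,  1.75228462e-01,  1.65979270e+00,
       -7.78064672e-06,  1.57078524e+00]), 'joint_vel': array([-0.00082373, -0.00021542,  0.00258976, -0.00203592, -0.00036687,
       -0.00266057]), 'joint_efforts': array([-1.51627668e-03, -5.21562946e+01,  4.65652871e+01,  1.60459662e-02,
       -1.02149281e-04,  1.82867899e-05]), 'tcp_pos': array([0.21761897, 0.50512789, 0.40405048]), 'orientation': array([-3.14039947e+00,  7.76741345e-06,  2.73481581e+00]), 'wrist_force': array([ 0.60172206, -0.84934363,  0.64166182]), 'wrist_torque': array([0.03071893, 0.02767464, 0.01055795]), 'finger_gap': 0.08546869085427367}
```

View pics/top0.png

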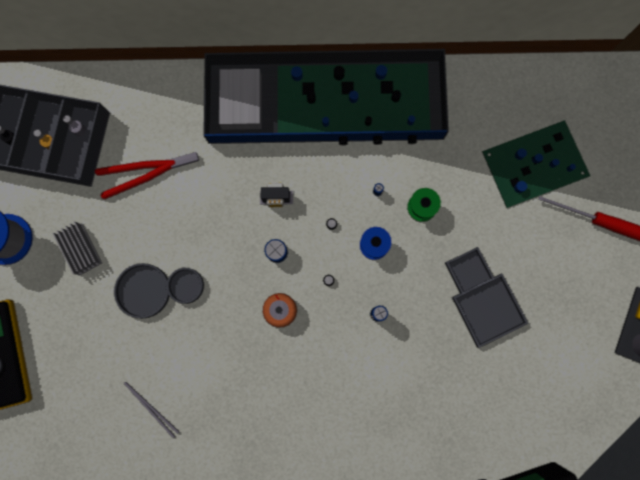

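View pics/side0.png

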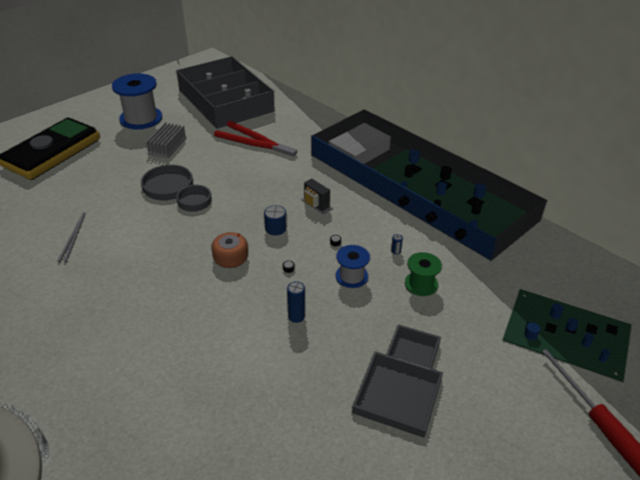

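Top view: squat cap (276,250), toroid (280,310), tall cap (380,313), small cap (378,189), blue reel (376,243), frame transformer (275,195), round tray (142,291)/(187,286), square tray (490,311)/(469,271). Two small unlisted knobs are at (332,224) and (329,280).

```bash
python3 - <<'E'
import cv2,numpy as np
p=cv2.imread("pics/top0.png")
def crop(x0,y0,w,h,s,n):
    c=cv2.resize(p[y0:y0+h,x0:x0+w],None,fx=s,fy=s,interpolation=cv2.INTER_CUBIC)
    c=np.clip(c.astype(float)*1.7,0,255).astype(np.uint8); 
    for i in range(0,w,10):
        cv2.line(c,(i*s,0),(i*s,6 if i%50 else 14),(0,255,255),1)
    for i in range(0,h,10): cv2.line(c,(0,i*s),(6 if i%50 else 14,i*s),(0,255,255),1)
    cv2.imwrite(n,c)
crop(240,170,160,110,5,"pics/c1.png")
crop(240,260,160,90,5,"pics/c2.png")
crop(430,240,110,110,5,"pics/c3.png")
crop(100,250,120,80,6,"pics/c4.png")
E
```

```text
(no output)
```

View pics/c1.png

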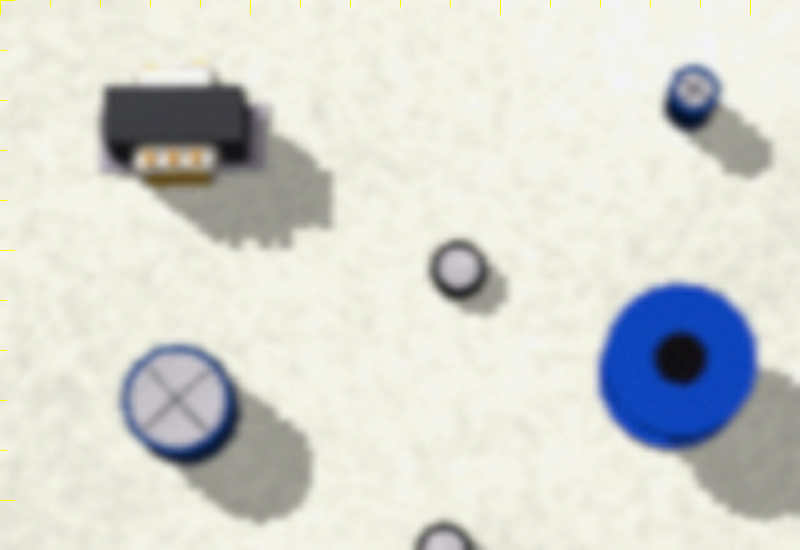

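View pics/c2.png

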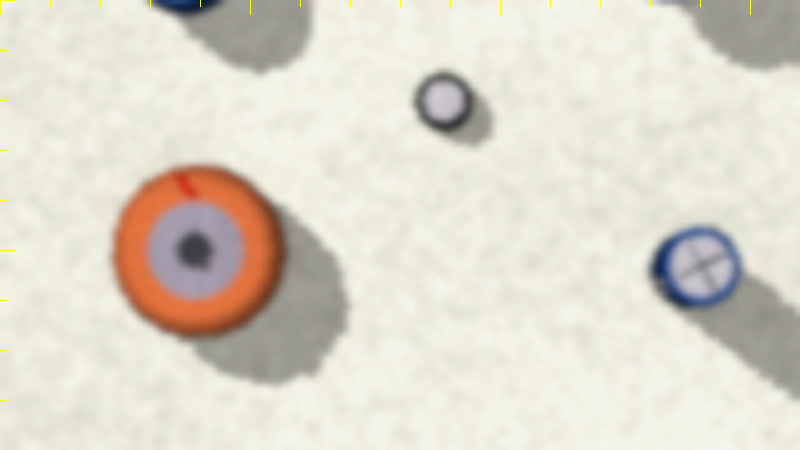

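View pics/c3.png

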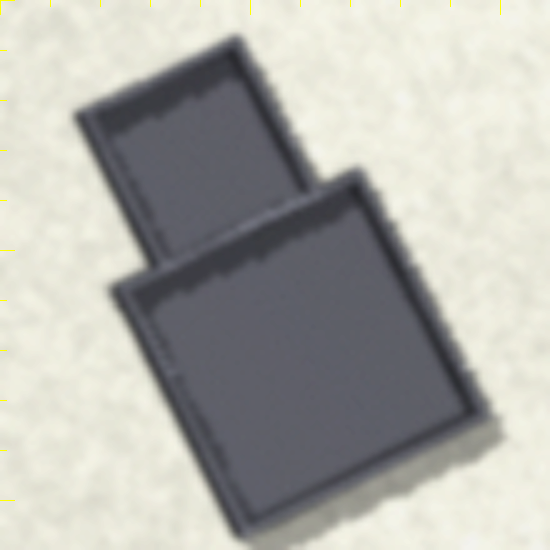

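View pics/c4.png

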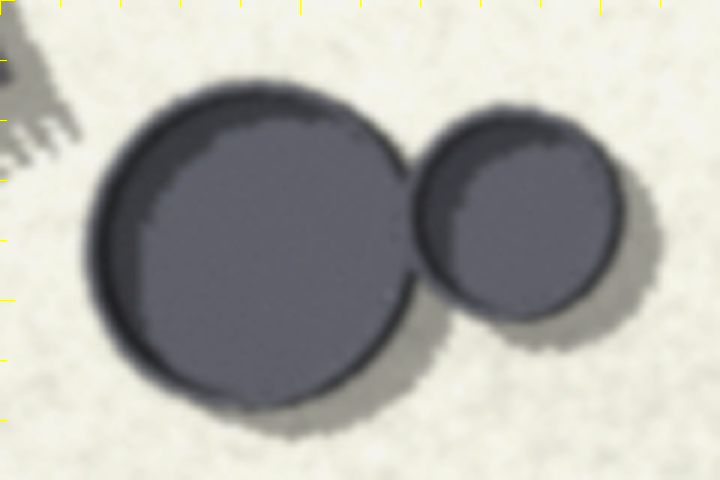

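```bash
cat > h.py <<'E'
from bench import manip
import numpy as np, cv2
def px2w(n,u,v,z):
    c=manip.camera_params(n);R,t=c["R"],c["t"]
    d=R.T@np.array([(u-c["cx"])/c["fx"],(v-c["cy"])/c["fy"],1]);o=-R.T@t
    return o+d*(z-o[2])/d[2]
def cloud(n,d):
    c=manip.camera_params(n);v,u=np.mgrid[0:480,0:640]
    P=np.stack([(u-c["cx"])/c["fx"]*d,(v-c["cy"])/c["fy"]*d,d],-1)
    W=(P-c["t"])@c["R"]; W[d<=0]=np.nan
    return W
def w2px(n,X):
    c=manip.camera_params(n);q=c["R"]@np.asarray(X)+c["t"]
    return q[0]/q[2]*c["fx"]+c["cx"],q[1]/q[2]*c["fy"]+c["cy"]
E
python3 - <<'E'
from h import *
np.set_printoptions(precision=4,suppress=True)
W=cloud("top",np.load("pics/top0.npy"))
Ws=cloud("side",np.load("pics/side0.npy"))
def f(n,x,y,ox,oy,s,z):
    u,v=(x+.5)/s-.5+ox,(y+.5)/s-.5+oy
    print(n,u.round(1) if hasattr(u,'round') else u,v,px2w("top",u,v,z),"depth pt",W[int(round(v)),int(round(u))])
f("squat",178,399,240,170,5,.036)
f("toroid",195,250,240,260,5,.034)
f("tall",704,267,240,260,5,.06)
f("small",693,89,240,170,5,.03)
f("reel",680,335,240,170,5,.044);print(px2w("top",375.7,241.3,.044))
f("knob1",458,269,240,170,5,.012)
f("knob2",443,101,240,260,5,.012)
f("coreTL",105,87,240,170,5,.04);f("coreTR",244,87,240,170,5,.04)
L=[(112,288),(360,172),(490,415),(242,535),(78,115),(238,38)]
for i,(x,y) in enumerate(L): f("sq%d"%i,x,y,430,240,5,.015)
f("rL",252,245,100,250,6,.015);f("rS",518,212,100,250,6,.015)
# depth segmentation by height around objects
for name,c,z0,z1,r in [("squat",(275,250),.033,.04,20),("toroid",(279,310),.025,.045,24),("tall",(380,313),.055,.066,15),("small",(378,188),.026,.034,12),("reel",(375,243),.04,.048,24),("core",(275,195),.037,.044,22),("coil",(275,195),.03,.036,22),("green",(424,204),.03,.1,22)]:
    for nm,WW in (("top",W),("side",Ws)):
        if nm=="side":
            X=px2w("top",*c,.03); u,v=map(int,w2px("side",X)); rr=r+8
        else: (u,v),rr=c,r
        A=WW[v-rr:v+rr,u-rr:u+rr].reshape(-1,3);A=A[(A[:,2]>z0)&(A[:,2]<z1)]
        if len(A)<5: print(name,nm,"few");continue
        h=A[:,:2].astype(np.float32); rect=cv2.minAreaRect(h*1000)
        print(name,nm,len(A),"ctr",(A.min(0)+A.max(0))/2,"ext",np.ptp(A,0),"rect",np.round(rect[0],1),np.round(rect[1],1),round(rect[2],1),"zmed",np.median(A[:,2]))
E
```

```text
squat 275.2 249.4 [0.5893 0.0866 0.036 ] depth pt [0.59   0.087  0.0359]
toroid 278.6 309.6 [0.4891 0.0814 0.034 ] depth pt [0.4883 0.0805 0.0366]
tall 380.4 313.0 [ 0.4805 -0.0845  0.06  ] depth pt [ 0.4805 -0.0838  0.0611]
small 378.2 187.4 [ 0.6943 -0.0894  0.03  ] depth pt [ 0.6949 -0.089   0.0305]
reel 375.6 236.6 [ 0.6071 -0.0815  0.044 ] depth pt [ 0.6065 -0.0822  0.044 ]
[ 0.5992 -0.0815  0.044 ]
knob1 331.2 223.4 [ 0.6362 -0.0081  0.012 ] depth pt [ 0.637  -0.0077  0.0115]
knob2 328.2 279.8 [ 0.5388 -0.0014  0.012 ] depth pt [ 0.5385 -0.001   0.0115]
coreTL 260.6 187.0 [0.696  0.1108 0.04  ] depth pt [0.6961 0.1102 0.0395]
coreTR 288.4 187.0 [0.6952 0.0636 0.04  ] depth pt [0.6948 0.0642 0.0414]
sq0 452.0 297.2 [ 0.506  -0.2098  0.015 ] depth pt [ 0.5067 -0.2116  0.0064]
sq1 501.6 274.0 [ 0.5439 -0.2956  0.015 ] depth pt [ 0.5438 -0.2957  0.0169]
sq2 527.6 322.6 [ 0.4617 -0.3343  0.015 ] depth pt [ 0.4611 -0.3344  0.0165]
sq3 478.0 346.6 [ 0.4234 -0.2493  0.015 ] depth pt [ 0.4226 -0.25    0.0118]
sq4 445.2 262.6 [ 0.5648 -0.201   0.015 ] depth pt [ 0.5652 -0.2026  0.0046]
s
[... 1659 characters left out ...]
28.1 46.6] 2.1 zmed 0.04040853841832945
core side 254 ctr [0.6473 0.0869 0.0403] ext [0.1019 0.0506 0.0065] rect [648.3  89.1] [ 50.7 101.1] 86.5 zmed 0.040739206167878406
coil top 147 ctr [0.6855 0.0871 0.0331] ext [0.0384 0.048  0.0058] rect [685.4  84.1] [42.9 42.4] 66.7 zmed 0.03333435352701637
coil side 128 ctr [0.6916 0.0909 0.033 ] ext [0.1909 0.0594 0.006 ] rect [692.3  86.9] [194.9  49.6] 5.3 zmed 0.03321717748130631
green top 724 ctr [ 0.6636 -0.1675  0.0432] ext [0.0504 0.0508 0.0128] rect [ 663.5 -166.6] [50.2 50.6] 76.5 zmed 0.04429794311062485
green side 745 ctr [ 0.6654 -0.1425  0.0394] ext [0.0545 0.1012 0.0187] rect [ 678.  -148.6] [102.3  52.1] 53.8 zmed 0.04479984353131835
```

```bash
cat > ov.py <<'E'
from h import *
def trayframe(o,yaw):
    u=np.array([np.cos(yaw),np.sin(yaw)]);n=np.array([-u[1],u[0]])
    return lambda x,y,z: np.r_[np.array(o)+u*x+n*y,z]
def lines(img,cam,T,loop,z,col,ox,oy,s):
    P=[w2px(cam,T(x,y,z)) for x,y in loop]
    P=np.array([[((u-ox+.5)*s),((v-oy+.5)*s)] for u,v in P],np.int32)
    cv2.polylines(img,[P],True,col,1)
SQ=(np.array([.5086,-.2604]),np.radians(24.6)); 
u=np.array([.0081,-.0753]);u/=np.linalg.norm(u)
L=np.array([.5255,.3158]);S=np.array([.5336,.2405])
RD=((L+.029*u+S-.045*u)/2,np.arctan2(u[1],u[0]))
if __name__=="__main__":
    print(SQ,RD,trayframe(*SQ)(-.029,0,0),trayframe(*SQ)(.045,0,0),trayframe(*RD)(-.029,0,0),trayframe(*RD)(.045,0,0))
    out={}
    for cam,bx in (("top",[(430,235,110,120),(100,250,110,120)]),("side",[(335,310,120,130),(120,140,120,130)])):
        p=cv2.imread(f"pics/{cam}0.png");row=[]
        for (x0,y0,w,h),tr,rd in zip(bx,(SQ,RD),(0,1)):
            s=3;c=cv2.resize(p[y0:y0+h,x0:x0+w],None,fx=s,fy=s,interpolation=cv2.INTER_CUBIC)
            c=np.clip(c*1.7,0,255).astype(np.uint8);T=trayframe(*tr)
            for cx,a in ((-.029,.043),(.045,.027)):
                for r,z,col in ((a,.003,(0,255,0)),(a+.004,.015,(0,0,255))):
                    if rd: lp=[(cx+r*np.cos(t),r*np.sin(t)) for t in np.linspace(0,6.28,40)]
                    else: lp=[(cx-r,-r),(cx+r,-r),(cx+r,r),(cx-r,r)]
                    lines(c,cam,T,lp,z,col,x0,y0,s)
            row.append(cv2.resize(c,(360,300*120//120)))
        out[cam]=np.hstack(row)
    cv2.imwrite("pics/ov.png",np.vstack([out["top"],out["side"]]))
E
python3 ov.py
```

```text
(array([ 0.5086, -0.2604]), np.float64(0.4293509959906051)) (array([0.52869438, 0.28610411]), np.float64(-1.4636386538894781)) [ 0.48223215 -0.27247214  0.        ] [ 0.54951562 -0.24166736  0.        ] [0.52559275 0.31493777 0.        ] [0.53350725 0.24136223 0.        ]
```

View pics/ov.png

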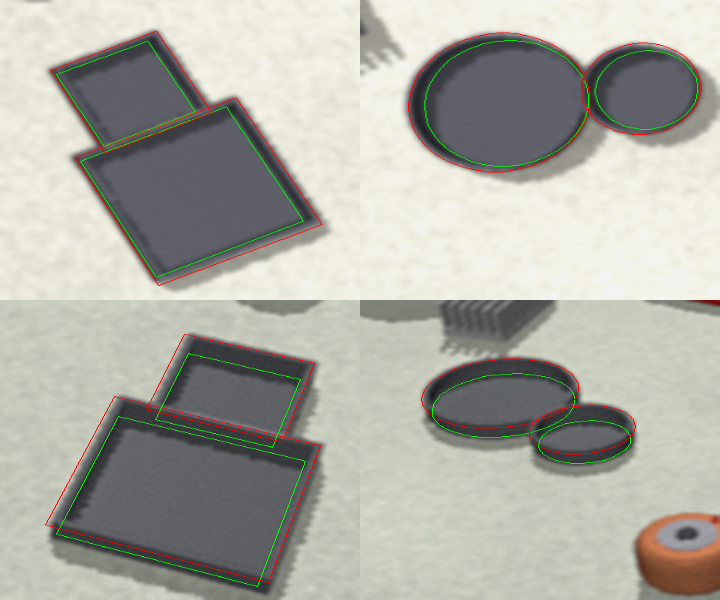

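Overlay agrees to within about 2 mm in both views (red rim and green floor outlines on the trays). First move: towards the toroid.

Call:
{"method": "servo_tool", "body": {
  "offset": [
    [-0.6,-0.4,0.15],
    [-0.6,-0.4,0.15],
    [-0.6,-0.4,0.15],
    [-0.6,-0.4,0.15],
    [-0.6,-0.4,0.15],
    [-0.6,-0.4,0.15],
    [-0.6,-0.4,0.15],
    [-0.6,-0.4,0.15],
    [-0.6,-0.4,0.15],
    [-0.6,-0.4,0.15]
  ],
  "rot": [
    [0,0,-0.2],
    [0,0,-0.2],
    [0,0,-0.2],
    [0,0,0],
    [0,0,0],
    [0,0,0],
    [0,0,0],
    [0,0,0],
    [0,0,0],
    [0,0,0]
  ],
  "claw": -1
}}

```text
time: 1.1
tcp_pos: [0.427, 0.2099, 0.3292]
orientation: [-3.141, -0.0, 2.787]
wrist_force: [0.7, 0.9, -0.2]
finger_gap: 0.0856
```

```bash
cat > st.py <<'E'
# usage: st.py x y z yawdeg -> remaining shift in tool axes, in shares
import sys
from h import *
np.set_printoptions(precision=4,suppress=True)
s=manip.observe();r=s["orientation"]
from scipy.spatial.transform import Rotation as Ro
R=Ro.from_euler("xyz",r)
print("t %.2f"%s["time"],"tcp",s["tcp_pos"],"rpy",np.degrees(r).round(2),"F",s["wrist_force"].round(1),"gap %.4f"%s["finger_gap"],"q",s["qpos"].round(2))
a=list(map(float,sys.argv[1:]))
if a:
    Rt=Ro.from_euler("xyz",[np.pi,0,np.radians(a[3])])
    d=R.inv().apply(np.array(a[:3])-s["tcp_pos"]); w=(R.inv()*Rt).as_rotvec()
    print("offset shares",(d/.05).round(3),"rot shares",(np.degrees(w)/5).round(3))
E
python3 st.py .4888 .0805 .28 159.7
```

```text
t 1.10 tcp [0.427  0.2099 0.3292] rpy [-179.99   -0.01  159.69] F [ 0.7  0.9 -0.2] gap 0.0856 q [ 0.46 -0.11 -0.16  1.52  0.    0.81]
offset shares [-2.057 -1.998  0.983] rot shares [-0.002 -0.002 -0.002]
```

Call:
{"method": "servo_tool", "body": {
  "offset": [
    [-0.5,-0.5,0.2],
    [-0.5,-0.5,0.2],
    [-0.5,-0.5,0.2],
    [-0.35,-0.3,0.2],
    [-0.2,-0.2,0.2],
    [0,0,0.4],
    [0,0,0.4],
    [0,0,0.4],
    [0,0,0.3],
    [0,0,0]
  ],
  "rot": [
    [0,0,0],
    [0,0,0],
    [0,0,0],
    [0,0,0],
    [0,0,0],
    [0,0,0],
    [0,0,0],
    [0,0,0],
    [0,0,0],
    [0,0,0]
  ]
}}

```text
time: 2.1
tcp_pos: [0.487, 0.0821, 0.2025]
orientation: [-3.14, -0.003, 2.788]
wrist_force: [-0.0, 0.1, 0.6]
finger_gap: 0.0854
```

```bash
python3 st.py .4888 .0805 .177 159.7; python3 - <<'E'
from h import *
p,d=manip.camera("side");cv2.imwrite("pics/s1.png",np.clip(cv2.resize(p[120:360,120:440,::-1],None,fx=2.4,fy=2.4)*1.5,0,255).astype(np.uint8))
E
```

```text
t 2.10 tcp [0.487  0.0821 0.2025] rpy [-179.9    -0.18  159.72] F [-0.   0.1  0.6] gap 0.0854 q [ 0.17 -0.03 -0.33  1.27  0.    0.52]
offset shares [-0.046 -0.016  0.509] rot shares [-0.02  -0.037  0.004]
```

View pics/s1.png

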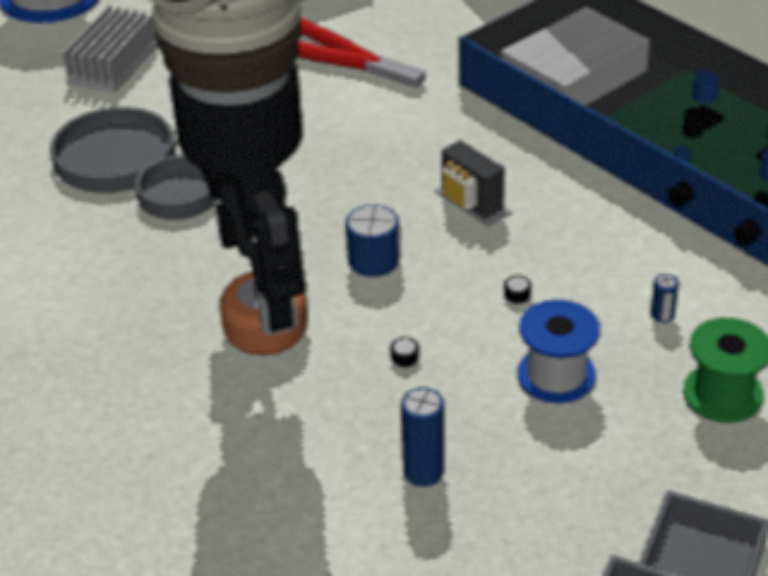

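The open fingers straddle the toroid (crop 265,310) with clearance on both sides. I'll descend, then close.

Call:
{"method": "servo_tool", "body": {
  "offset": [
    [-0.05,0,0.25],
    [0,0,0.26],
    [0,0,0]
  ],
  "rot": [
    [0,0,0],
    [0,0,0],
    [0,0,0]
  ]
}}

```text
time: 2.45
tcp_pos: [0.4897, 0.0809, 0.1773]
orientation: [-3.14, -0.002, 2.787]
wrist_force: [-0.7, -0.4, -0.8]
finger_gap: 0.0854
```

Call:
{"method": "servo_tool", "body": {
  "offset": [
    [0,0,0],
    [0,0,0],
    [0,0,0],
    [0,0,0],
    [0,0,0],
    [0,0,0],
    [0,0,0],
    [0,0,0]
  ],
  "rot": [
    [0,0,0],
    [0,0,0],
    [0,0,0],
    [0,0,0],
    [0,0,0],
    [0,0,0],
    [0,0,0],
    [0,0,0]
  ],
  "claw": 1
}}

```text
time: 3.25
tcp_pos: [0.4905, 0.0812, 0.1803]
orientation: [3.14, 0.001, 2.787]
wrist_force: [-2.2, 0.4, 5.7]
finger_gap: 0.0557
```

```bash
cat > pic.py <<'E'
import sys
from h import *
cam,n,x0,y0,w,h=sys.argv[1:3]+list(map(int,sys.argv[3:7]))
p,d=manip.camera(cam);s=min(800/w,600/h)
cv2.imwrite(f"pics/{n}.png",np.clip(cv2.resize(p[y0:y0+h,x0:x0+w,::-1],None,fx=s,fy=s,interpolation=cv2.INTER_CUBIC)*1.8,0,255).astype(np.uint8))
np.save(f"pics/{n}.npy",d)
E
python3 pic.py side s2 170 180 130 100; python3 st.py
```

```text
t 3.30 tcp [0.4905 0.0812 0.1803] rpy [179.93   0.07 159.7 ] F [-1.6  0.1  6.8] gap 0.0554 q [ 0.16 -0.01 -0.36  1.22  0.    0.52]
```

View pics/s2.png

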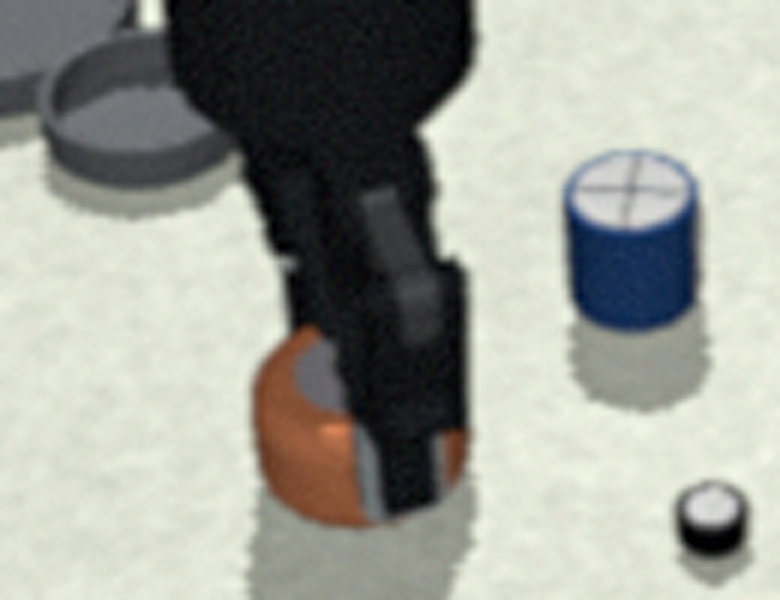

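```bash
python3 - <<'E'
from h import *
j=np.array([np.sin(np.radians(159.7)),-np.cos(np.radians(159.7))]);c=np.array([.4905,.0812])
print(j)
t=c-j*.036
for z in (0,.005,.01,.015,.02,.03): print(z,[ (np.array(w2px("side",[*(c-j*k),z]))-[170,180])*6.15 for k in (.028,.036,.043)])
c0=manip.camera_params("side");print(-c0["R"].T@c0["t"])
W=cloud("side",np.load("pics/s2.npy"))
for v in range(235,270,2): print(v,W[v,236].round(4),W[v,222].round(4))
E
```

```text
[0.34693565 0.93788893]
0 [array([409.36057802, 546.84730123]), array([419.1415529 , 566.86493677]), array([427.79174143, 584.56831743])]
0.005 [array([407.85268024, 532.71009859]), array([417.65851734, 552.7154715 ]), array([426.33101047, 570.40865337])]
0.01 [array([406.33448362, 518.47633983]), array([416.16529467, 538.46881227]), array([424.86019502, 556.15123488])]
0.015 [array([404.80588229, 504.14503234]), array([414.66177957, 524.12395416]), array([423.37919029, 541.79504613])]
0.02 [array([403.26676892, 489.71516989]), array([413.14786526, 509.67987839]), array([421.88789003, 527.33905719])]
0.03 [array([400.15656933, 460.55568539]), array([410.08840441, 480.48992766]), array([418.87397049, 498.12348692])]
[ 0.08052473 -0.53406196  0.67479196]
235 [0.4613 0.0186 0.1047] [0.4914 0.101  0.0355]
237 [0.4631 0.0218 0.0979] [0.4893 0.0985 0.034 ]
239 [0.462  0.0207 0.0954] [0.4864 0.0947 0.034 ]
241 [0.4626 0.022  0.0904] [0.4823 0.0891 0.0358]
243 [0.4635 0.0239 0.0849] [0.481  0.0877 0.0333]
245 [0.4626 0.0232 0.082 ] [0.4767 0.0817 0.0356]
247 [0.4685 0.0323 0.0686] [0.4729 0.0765 0.0372]
249 [0.4664 0.0297 0.0676] [0.4715 0.0751 0.0348]
251 [0.4654 0.0289 0.0648] [0.4701 0.0736 0.0325]
253 [0.4651 0.0288 0.0611] [0.4667 0.069  0.0334]
255 [0.4737 0.0421 0.0428] [0.465  0.0671 0.0316]
257 [0.4733 0.0421 0.0389] [0.4654 0.0683 0.0263]
259 [0.472  0.0408 0.0365] [0.4645 0.0677 0.0231]
261 [0.4729 0.0426 0.0306] [0.4644 0.0683 0.0185]
263 [0.4725 0.0425 0.0267] [0.4646 0.0692 0.0135]
265 [0.4731 0.044  0.021 ] [0.4648 0.0704 0.0083]
267 [0.481  0.0563 0.0031] [0.4659 0.0727 0.0016]
269 [4.80e-01 5.53e-02 1.00e-04] [ 0.4646  0.0715 -0.0011]
```

Finger bottom reads z≈0.018 (side pixel row 265), so the pads sit too high and are riding on the bevel. I'll reopen and take it lower.

Call:
{"method": "servo_tool", "body": {
  "offset": [
    [0,0,0],
    [0,0,0],
    [0,0,0],
    [0,0,0]
  ],
  "rot": [
    [0,0,0],
    [0,0,0],
    [0,0,0],
    [0,0,0]
  ],
  "claw": -1
}}

```text
time: 3.7
tcp_pos: [0.4902, 0.081, 0.1791]
orientation: [-3.142, -0.0, 2.787]
wrist_force: [0.5, -0.6, -0.5]
finger_gap: 0.0859
```

Call:
{"method": "servo_tool", "body": {
  "offset": [
    [0,0,0.1],
    [0,0,0.08],
    [0,0,0]
  ],
  "rot": [
    [0,0,0],
    [0,0,0],
    [0,0,0]
  ]
}}

```text
time: 4.0
tcp_pos: [0.4899, 0.081, 0.1692]
orientation: [-3.141, -0.001, 2.787]
wrist_force: [0.5, 0.7, -0.1]
finger_gap: 0.0852
```

Call:
{"method": "servo_tool", "body": {
  "offset": [
    [0,0,0],
    [0,0,0],
    [0,0,0],
    [0,0,0],
    [0,0,0],
    [0,0,0]
  ],
  "rot": [
    [0,0,0],
    [0,0,0],
    [0,0,0],
    [0,0,0],
    [0,0,0],
    [0,0,0]
  ],
  "claw": 1
}}

```text
time: 4.6
tcp_pos: [0.4903, 0.0812, 0.1708]
orientation: [3.141, 0.001, 2.787]
wrist_force: [-2.0, 1.1, 5.8]
finger_gap: 0.0559
```

```bash
python3 st.py
```

```text
t 4.60 tcp [0.4903 0.0812 0.1708] rpy [179.96   0.03 159.7 ] F [-2.   1.1  5.8] gap 0.0559 q [ 0.16 -0.   -0.37  1.2   0.    0.52]
```

Call:
{"method": "servo_tool", "body": {
  "offset": [
    [0,0,-0.1],
    [0,0,-0.2],
    [0,0,-0.2],
    [0,0,-0.1],
    [0,0,0]
  ],
  "rot": [
    [0,0,0],
    [0,0,0],
    [0,0,0],
    [0,0,0],
    [0,0,0]
  ]
}}

```text
time: 5.1
tcp_pos: [0.4906, 0.0811, 0.2014]
orientation: [3.141, 0.002, 2.787]
wrist_force: [0.9, -0.1, -3.6]
finger_gap: 0.0556
```

```bash
python3 pic.py side s3 150 160 160 120; python3 st.py .4835 -.272 .285 159.7
```

```text
t 5.15 tcp [0.4904 0.0811 0.2007] rpy [179.98   0.05 159.69] F [ 1.2  0.1 -4.9] gap 0.0561 q [ 0.16 -0.02 -0.33  1.26 -0.    0.52]
offset shares [-2.323 -6.669 -1.687] rot shares [ 0.005  0.009 -0.002]
```

View pics/s3.png

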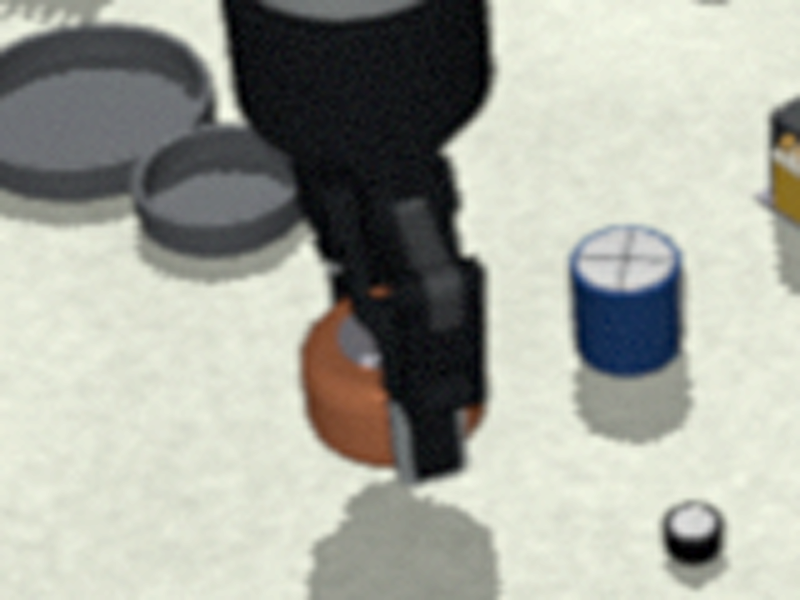

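Toroid is off the bench, level, with its weight on the wrist. Next, up and across over the tall cap.

Call:
{"method": "servo_tool", "body": {
  "offset": [
    [0,0,-0.3],
    [0,0,-0.5],
    [0,0,-0.5],
    [-0.1,-0.3,-0.4],
    [-0.2,-0.6,0],
    [-0.2,-0.6,0],
    [-0.2,-0.6,0],
    [-0.2,-0.6,0],
    [-0.2,-0.6,0],
    [-0.2,-0.6,0]
  ],
  "rot": [
    [0,0,0],
    [0,0,0],
    [0,0,0],
    [0,0,0],
    [0,0,0],
    [0,0,0],
    [0,0,0],
    [0,0,0],
    [0,0,0],
    [0,0,0]
  ]
}}

```text
time: 6.15
tcp_pos: [0.4832, -0.1257, 0.286]
orientation: [3.142, 0.0, 2.787]
wrist_force: [1.0, 0.6, -3.8]
finger_gap: 0.0562
```

Call:
{"method": "servo_tool", "body": {
  "offset": [
    [-0.2,-0.6,0],
    [-0.2,-0.6,0],
    [-0.2,-0.6,0],
    [-0.2,-0.6,0],
    [-0.1,-0.3,0],
    [0,0,0]
  ],
  "rot": [
    [0,0,0],
    [0,0,0],
    [0,0,0],
    [0,0,0],
    [0,0,0],
    [0,0,0]
  ]
}}

```text
time: 6.75
tcp_pos: [0.4786, -0.2682, 0.2854]
orientation: [-3.141, -0.0, 2.785]
wrist_force: [-0.3, 0.4, -3.2]
finger_gap: 0.0558
```

```bash
python3 st.py .4835 -.272 .200 159.7
```

```text
t 6.75 tcp [ 0.4786 -0.2682  0.2854] rpy [-179.99   -0.01  159.56] F [-0.3  0.4 -3.2] gap 0.0558 q [-0.51  0.07 -0.07  1.43 -0.   -0.15]
offset shares [-0.119 -0.037  1.708] rot shares [-0.002 -0.002 -0.028]
```

Call:
{"method": "servo_tool", "body": {
  "offset": [
    [-0.1,-0.05,0.2],
    [0,0,0.3],
    [0,0,0.3],
    [0,0,0.3],
    [0,0,0.3],
    [0,0,0.2],
    [0,0,0.1],
    [0,0,0]
  ],
  "rot": [
    [0,0,0],
    [0,0,0],
    [0,0,0],
    [0,0,0],
    [0,0,0],
    [0,0,0],
    [0,0,0],
    [0,0,0]
  ]
}}

```text
time: 7.55
tcp_pos: [0.4825, -0.2706, 0.1994]
orientation: [3.141, -0.001, 2.787]
wrist_force: [-0.9, -1.4, -3.9]
finger_gap: 0.0557
```

```bash
python3 pic.py side s4 320 260 160 120;python3 st.py .4835 -.272 .174 159.7
```

```text
t 7.60 tcp [ 0.4827 -0.2707  0.2002] rpy [180.    -0.   159.69] F [-0.3  0.5 -2.7] gap 0.0559 q [-0.51  0.11 -0.19  1.27  0.   -0.16]
offset shares [-0.024 -0.019  0.524] rot shares [ 0.    -0.    -0.002]
```

View pics/s4.png

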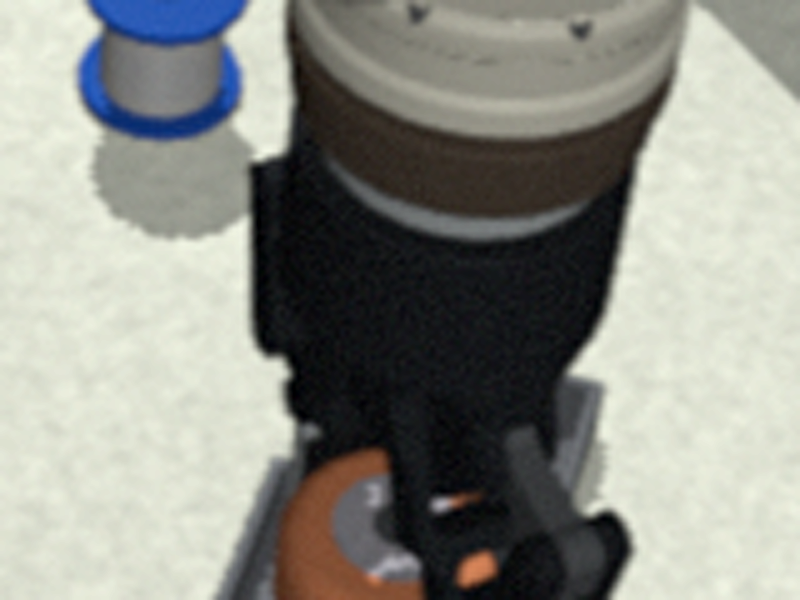

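Toroid hangs over the large square pocket (crop 350,530). I'll lower it gently.

Call:
{"method": "servo_tool", "body": {
  "offset": [
    [-0.02,-0.02,0.12],
    [0,0,0.12],
    [0,0,0.1],
    [0,0,0.06],
    [0,0,0.03],
    [0,0,0]
  ],
  "rot": [
    [0,0,0],
    [0,0,0],
    [0,0,0],
    [0,0,0],
    [0,0,0],
    [0,0,0]
  ]
}}

```text
time: 8.2
tcp_pos: [0.4832, -0.2719, 0.1785]
orientation: [3.142, -0.0, 2.787]
wrist_force: [0.4, -0.1, -3.6]
finger_gap: 0.0556
```

Call:
{"method": "servo_tool", "body": {
  "offset": [
    [0,0,0.03],
    [0,0,0.03],
    [0,0,0.02],
    [0,0,0]
  ],
  "rot": [
    [0,0,0],
    [0,0,0],
    [0,0,0],
    [0,0,0]
  ]
}}

```text
time: 8.6
tcp_pos: [0.4832, -0.272, 0.1745]
orientation: [3.142, -0.0, 2.787]
wrist_force: [-0.4, -0.1, -3.9]
finger_gap: 0.056
```

Call:
{"method": "servo_tool", "body": {
  "offset": [
    [0,0,0.02],
    [0,0,0.02],
    [0,0,0]
  ],
  "rot": [
    [0,0,0],
    [0,0,0],
    [0,0,0]
  ]
}}

```text
time: 8.9
tcp_pos: [0.4833, -0.272, 0.1739]
orientation: [-3.141, 0.001, 2.787]
wrist_force: [-5.1, 1.9, 6.3]
finger_gap: 0.0561
```

Call:
{"method": "servo_tool", "body": {
  "offset": [
    [0,0,0.02],
    [0,0,0]
  ],
  "rot": [
    [0,0,0],
    [0,0,0]
  ]
}}

```text
time: 9.1
tcp_pos: [0.4832, -0.272, 0.1738]
orientation: [-3.142, 0.001, 2.787]
wrist_force: [-7.0, 4.0, 14.6]
finger_gap: 0.056
```

Contact at 0.1738, as predicted. I'll ease off 1 mm, then open partly.

Call:
{"method": "servo_tool", "body": {
  "offset": [
    [0,0,-0.02],
    [0,0,0]
  ],
  "rot": [
    [0,0,0],
    [0,0,0]
  ]
}}

```text
time: 9.3
tcp_pos: [0.4833, -0.272, 0.1738]
orientation: [-3.142, 0.001, 2.787]
wrist_force: [-4.7, 2.6, 9.2]
finger_gap: 0.0554
```

Call:
{"method": "servo_tool", "body": {
  "offset": [
    [0,0,0],
    [0,0,0],
    [0,0,0],
    [0,0,0]
  ],
  "rot": [
    [0,0,0],
    [0,0,0],
    [0,0,0],
    [0,0,0]
  ],
  "claw": -0.5
}}

```text
time: 9.7
tcp_pos: [0.4833, -0.272, 0.1726]
orientation: [-3.142, 0.0, 2.787]
wrist_force: [-0.7, 0.5, 0.2]
finger_gap: 0.0643
```

Call:
{"method": "servo_tool", "body": {
  "offset": [
    [0,0,-0.1],
    [0,0,-0.2],
    [0,0,-0.3],
    [0,0,-0.3]
  ],
  "rot": [
    [0,0,0],
    [0,0,0],
    [0,0,0],
    [0,0,0]
  ]
}}

```text
time: 10.1
tcp_pos: [0.4834, -0.272, 0.2195]
orientation: [-3.141, 0.001, 2.787]
wrist_force: [1.0, -0.3, 0.4]
finger_gap: 0.0641
```

```bash
python3 st.py .4805 -.0844 .29 159.7
```

```text
t 10.10 tcp [ 0.4834 -0.272   0.2195] rpy [-179.99    0.05  159.69] F [ 1.  -0.3  0.4] gap 0.0641 q [-0.51  0.11 -0.16  1.3  -0.   -0.16]
offset shares [ 1.355  3.499 -1.412] rot shares [-0.002  0.009 -0.001]
```

Call:
{"method": "servo_tool", "body": {
  "offset": [
    [0,0,-0.5],
    [0,0,-0.5],
    [0.1,0.3,-0.4],
    [0.2,0.5,0],
    [0.2,0.5,0],
    [0.2,0.5,0],
    [0.2,0.5,0],
    [0.2,0.5,0],
    [0.2,0.5,0],
    [0,0.2,0]
  ],
  "rot": [
    [0,0,0],
    [0,0,0],
    [0,0,0],
    [0,0,0],
    [0,0,0],
    [0,0,0],
    [0,0,0],
    [0,0,0],
    [0,0,0],
    [0,0,0]
  ],
  "claw": -0.8
}}

```text
time: 11.1
tcp_pos: [0.4828, -0.0836, 0.2894]
orientation: [3.141, 0.002, 2.789]
wrist_force: [0.1, -0.7, 0.3]
finger_gap: 0.0768
```

Call:
{"method": "servo_tool", "body": {
  "offset": [
    [0,0,0],
    [0,0,0]
  ],
  "rot": [
    [0,0,0],
    [0,0,0]
  ]
}}

```text
time: 11.3
tcp_pos: [0.4833, -0.0858, 0.2883]
orientation: [-3.141, 0.001, 2.787]
wrist_force: [0.4, -0.2, -0.6]
finger_gap: 0.0766
```

```bash
python3 pic.py top t5 400 220 160 120;python3 st.py .4805 -.0844 .197 159.7
```

```text
t 11.35 tcp [ 0.4832 -0.086   0.288 ] rpy [-179.99    0.03  159.67] F [-0.1  0.3  0.1] gap 0.0766 q [-0.18 -0.07 -0.2   1.43 -0.    0.18]
offset shares [0.062 0.012 1.821] rot shares [-0.002  0.005 -0.007]
```

View pics/t5.png

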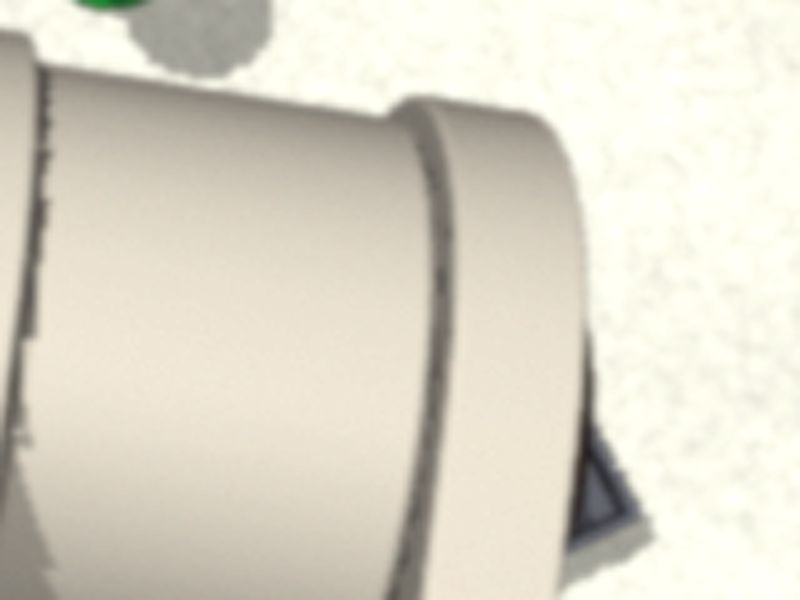

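The arm hides the tray in this top view; only its corner at crop (600,500) shows. I'll check the toroid from the side later, and go on with the tall cap.

Call:
{"method": "servo_tool", "body": {
  "offset": [
    [0.06,0,0.3],
    [0,0,0.3],
    [0,0,0.3],
    [0,0,0.3],
    [0,0,0.3],
    [0,0,0.2],
    [0,0,0.12],
    [0,0,0]
  ],
  "rot": [
    [0,0,0],
    [0,0,0],
    [0,0,0],
    [0,0,0],
    [0,0,0],
    [0,0,0],
    [0,0,0],
    [0,0,0]
  ]
}}

```text
time: 12.15
tcp_pos: [0.48, -0.0842, 0.1958]
orientation: [-3.141, -0.001, 2.787]
wrist_force: [-0.9, -0.7, 0.5]
finger_gap: 0.0769
```

```bash
python3 pic.py side s6 240 200 240 180;python3 st.py .4805 -.0844 .197 159.7
```

```text
t 12.20 tcp [ 0.4803 -0.0842  0.1966] rpy [-180.     -0.01  159.7 ] F [-0.1 -0.6 -0.1] gap 0.0767 q [-0.17 -0.04 -0.36  1.25  0.    0.18]
offset shares [-0.006 -0.001 -0.007] rot shares [-0.    -0.002 -0.001]
```

View pics/s6.png

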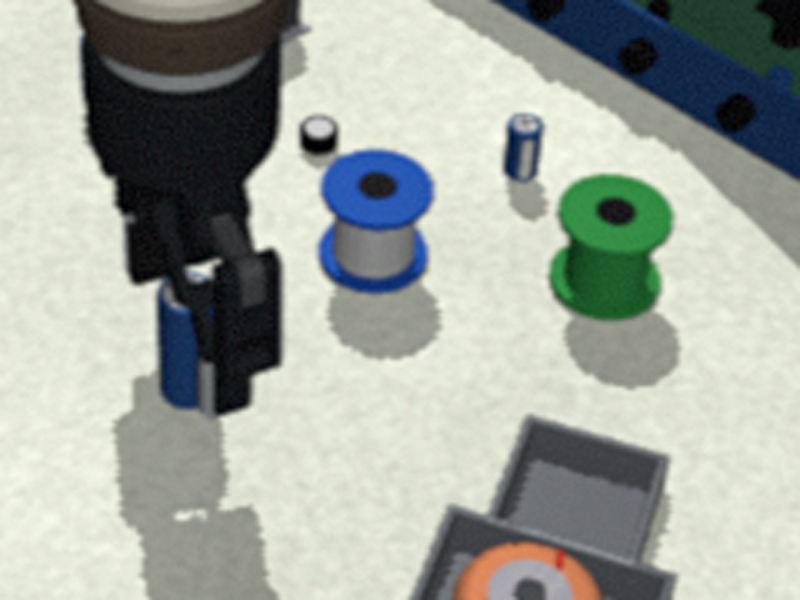

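Toroid sits flat in its pocket (crop 530,580) and the fingers straddle the tall cap (crop 190,340). Closing.

Call:
{"method": "servo_tool", "body": {
  "offset": [
    [0,0,0],
    [0,0,0],
    [0,0,0],
    [0,0,0],
    [0,0,0],
    [0,0,0],
    [0,0,0],
    [0,0,0]
  ],
  "rot": [
    [0,0,0],
    [0,0,0],
    [0,0,0],
    [0,0,0],
    [0,0,0],
    [0,0,0],
    [0,0,0],
    [0,0,0]
  ],
  "claw": 1
}}

```text
time: 13.0
tcp_pos: [0.4804, -0.0843, 0.1971]
orientation: [3.141, 0.001, 2.787]
wrist_force: [-0.8, 0.9, 5.9]
finger_gap: 0.0246
```

Call:
{"method": "servo_tool", "body": {
  "offset": [
    [0,0,-0.1],
    [0,0,-0.2],
    [0,0,-0.3],
    [0,0,0]
  ],
  "rot": [
    [0,0,0],
    [0,0,0],
    [0,0,0],
    [0,0,0]
  ]
}}

```text
time: 13.4
tcp_pos: [0.4809, -0.0844, 0.2294]
orientation: [3.141, 0.003, 2.787]
wrist_force: [-0.4, 0.1, -0.4]
finger_gap: 0.0245
```

```bash
python3 pic.py side s7 240 200 160 120;python3 st.py .5505 -.2415 .290 159.7
```

```text
t 13.45 tcp [ 0.4807 -0.0843  0.2282] rpy [179.97   0.14 159.69] F [-0.2 -0.3 -0.3] gap 0.0246 q [-0.17 -0.06 -0.31  1.31 -0.    0.18]
offset shares [-2.403 -2.463 -1.23 ] rot shares [ 0.005  0.028 -0.002]
```

View pics/s7.png

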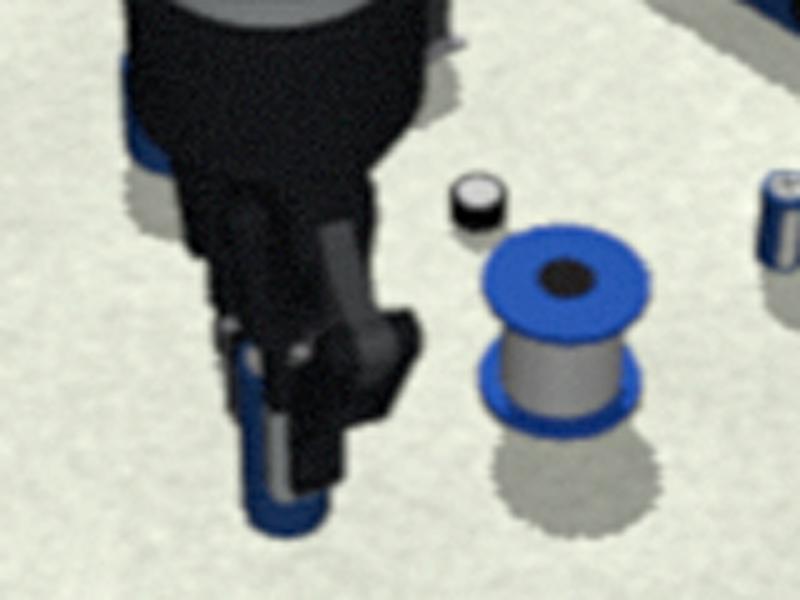

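Cap held and clear of the bench. Carrying it over.

Call:
{"method": "servo_tool", "body": {
  "offset": [
    [0,0,-0.5],
    [0,-0.1,-0.5],
    [-0.3,-0.3,-0.2],
    [-0.4,-0.4,0],
    [-0.4,-0.4,0],
    [-0.4,-0.4,0],
    [-0.4,-0.4,0],
    [-0.3,-0.3,0],
    [-0.2,-0.2,0],
    [0,0,0]
  ],
  "rot": [
    [0,0,0],
    [0,0,0],
    [0,0,0],
    [0,0,0],
    [0,0,0],
    [0,0,0],
    [0,0,0],
    [0,0,0],
    [0,0,0],
    [0,0,0]
  ]
}}

```text
time: 14.45
tcp_pos: [0.5497, -0.2443, 0.286]
orientation: [-3.142, -0.001, 2.786]
wrist_force: [-1.1, -0.0, -1.3]
finger_gap: 0.0245
```

```bash
python3 st.py .5505 -.2415 .2005 159.7
```

```text
t 14.45 tcp [ 0.5497 -0.2443  0.286 ] rpy [-180.     -0.04  159.62] F [-1.1 -0.  -1.3] gap 0.0245 q [-0.42  0.2   0.07  1.44 -0.   -0.06]
offset shares [0.003 0.058 1.71 ] rot shares [-0.001 -0.008 -0.016]
```

Call:
{"method": "servo_tool", "body": {
  "offset": [
    [0,0.05,0.2],
    [0,0,0.3],
    [0,0,0.3],
    [0,0,0.3],
    [0,0,0.2],
    [0,0,0.1],
    [0,0,0]
  ],
  "rot": [
    [0,0,0],
    [0,0,0],
    [0,0,0],
    [0,0,0],
    [0,0,0],
    [0,0,0],
    [0,0,0]
  ]
}}

```text
time: 15.15
tcp_pos: [0.55, -0.2407, 0.2158]
orientation: [3.142, -0.001, 2.787]
wrist_force: [0.2, 0.1, 0.6]
finger_gap: 0.0246
```

```bash
python3 pic.py side s8 320 260 160 120;python3 st.py .5505 -.2415 .2005 159.7
```

```text
t 15.20 tcp [ 0.5502 -0.2408  0.2166] rpy [180.    -0.01 159.69] F [ 0.6  0.6 -0. ] gap 0.0249 q [-0.41  0.22 -0.04  1.31  0.   -0.06]
offset shares [-0.01  -0.012  0.322] rot shares [ 0.    -0.002 -0.002]
```

View pics/s8.png

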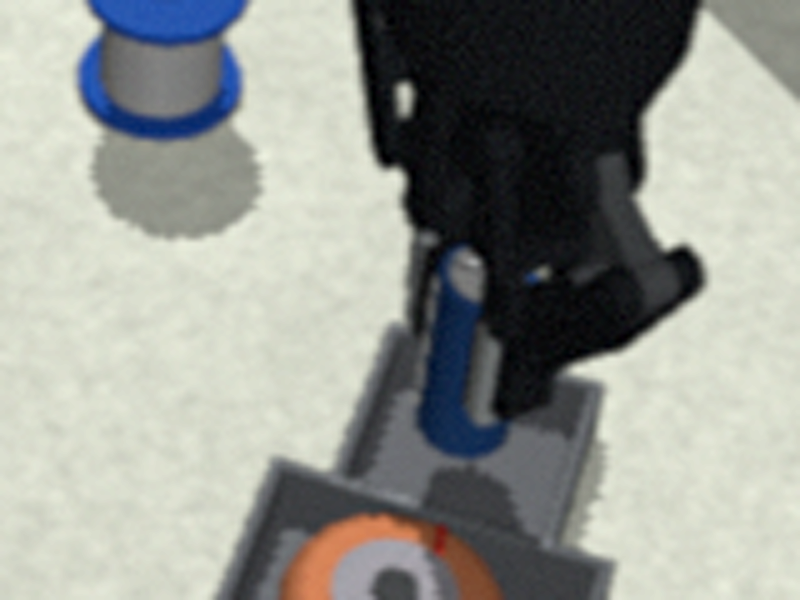

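Cap bottom (crop 460,440) is above the small pocket's floor, clear of the walls and of the toroid. Lowering.

Call:
{"method": "servo_tool", "body": {
  "offset": [
    [0,0,0.1],
    [0,0,0.1],
    [0,0,0.06],
    [0,0,0.03],
    [0,0,0.02],
    [0,0,0]
  ],
  "rot": [
    [0,0,0],
    [0,0,0],
    [0,0,0],
    [0,0,0],
    [0,0,0],
    [0,0,0]
  ]
}}

```text
time: 15.8
tcp_pos: [0.5503, -0.2408, 0.2011]
orientation: [3.142, -0.0, 2.787]
wrist_force: [-0.6, 0.2, -1.0]
finger_gap: 0.0243
```

Call:
{"method": "servo_tool", "body": {
  "offset": [
    [0,0,0.02],
    [0,0,0]
  ],
  "rot": [
    [0,0,0],
    [0,0,0]
  ]
}}

```text
time: 16.0
tcp_pos: [0.5503, -0.2408, 0.2003]
orientation: [-3.142, 0.0, 2.787]
wrist_force: [0.4, 0.4, 0.3]
finger_gap: 0.0244
```

Call:
{"method": "servo_tool", "body": {
  "offset": [
    [0,0,0.01],
    [0,0,0]
  ],
  "rot": [
    [0,0,0],
    [0,0,0]
  ]
}}

```text
time: 16.2
tcp_pos: [0.5503, -0.2408, 0.2002]
orientation: [-3.142, 0.001, 2.787]
wrist_force: [-0.8, 1.3, 4.1]
finger_gap: 0.0248
```

Call:
{"method": "servo_tool", "body": {
  "offset": [
    [0,0,0],
    [0,0,0],
    [0,0,0],
    [0,0,0]
  ],
  "rot": [
    [0,0,0],
    [0,0,0],
    [0,0,0],
    [0,0,0]
  ],
  "claw": -0.1
}}

```text
time: 16.6
tcp_pos: [0.5502, -0.2408, 0.1995]
orientation: [3.142, -0.0, 2.787]
wrist_force: [0.0, 0.6, -0.4]
finger_gap: 0.0471
```

```bash
python3 pic.py side s9 320 260 160 120;python3 st.py .6855 .0872 .3 180
```

```text
t 16.65 tcp [ 0.5502 -0.2408  0.1995] rpy [180.    -0.01 159.69] F [-0.3 -0.3 -0.6] gap 0.0467 q [-0.41  0.22 -0.07  1.28  0.   -0.06]
offset shares [-0.26   7.091 -2.009] rot shares [ 0.001 -0.002 -4.061]
```

View pics/s9.png

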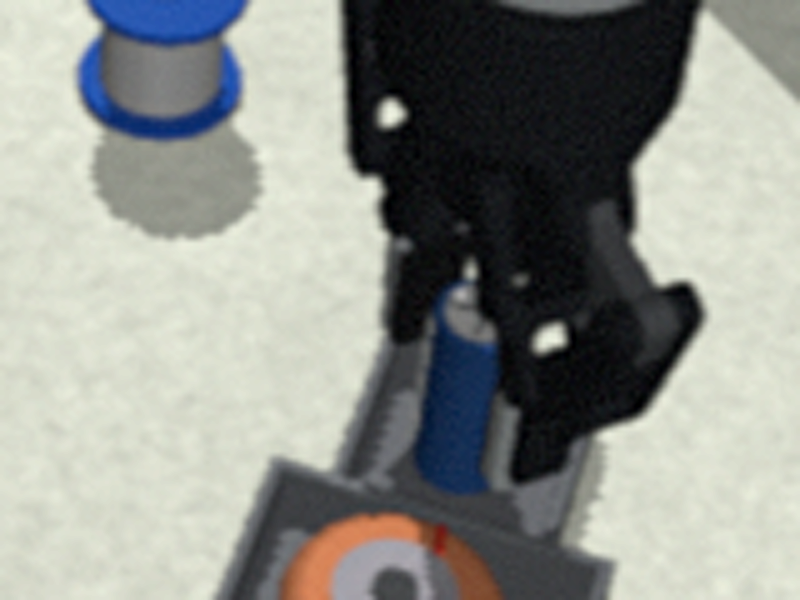

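Tall cap stands free in the small pocket. I'll lift away and go to the frame transformer.

Call:
{"method": "servo_tool", "body": {
  "offset": [
    [0,0,-0.2],
    [0,0,-0.6],
    [0,0,-0.7],
    [0,0.3,-0.5],
    [0,0.6,0],
    [0,0.6,0],
    [0,0.6,0],
    [0,0.6,0],
    [0,0.6,0],
    [0,0.6,0]
  ],
  "rot": [
    [0,0,0],
    [0,0,0],
    [0,0,0],
    [0,0,0],
    [0,0,0],
    [0,0,0],
    [0,0,0],
    [0,0,0],
    [0,0,0],
    [0,0,0]
  ],
  "claw": -0.1
}}

```text
time: 17.65
tcp_pos: [0.6182, -0.0567, 0.3006]
orientation: [3.141, 0.001, 2.787]
wrist_force: [0.1, -0.5, 0.1]
finger_gap: 0.0468
```

Call:
{"method": "servo_tool", "body": {
  "offset": [
    [0,0.6,0],
    [0,0.6,0],
    [0,0.6,0],
    [-0.1,0.6,0],
    [-0.1,0.5,0],
    [0,0.2,0],
    [0,0,0],
    [0,0,0]
  ],
  "rot": [
    [0,0,-0.5],
    [0,0,-0.5],
    [0,0,-0.5],
    [0,0,-0.5],
    [0,0,-0.5],
    [0,0,-0.5],
    [0,0,-0.5],
    [0,0,-0.5]
  ],
  "claw": -0.8
}}

```text
time: 18.45
tcp_pos: [0.6676, 0.0896, 0.3001]
orientation: [-3.141, 0.0, 3.139]
wrist_force: [-1.0, -0.0, -0.5]
finger_gap: 0.0766
```

```bash
python3 pic.py side s10 320 260 160 120;python3 st.py .6855 .0872 .215 180
```

```text
t 18.50 tcp [0.6675 0.0893 0.3002] rpy [-179.99    0.01  179.98] F [-0.3  0.1 -0.4] gap 0.0768 q [ 0.13  0.37  0.31  1.51 -0.    0.13]
offset shares [-0.359 -0.042  1.704] rot shares [-0.002  0.002 -0.004]
```

View pics/s10.png

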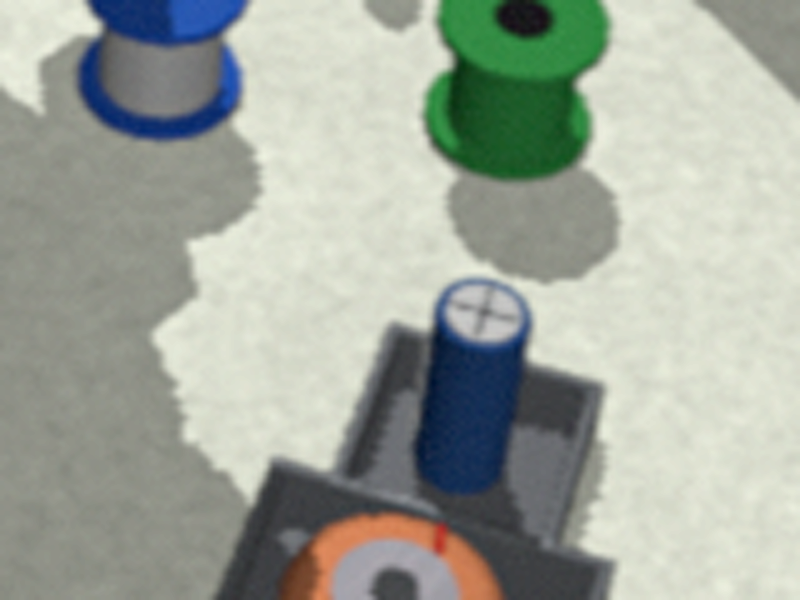

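Kit one is in: the tall cap is upright in the small pocket and the toroid is flat in the large one. On to the frame transformer.

Call:
{"method": "servo_tool", "body": {
  "offset": [
    [-0.2,-0.04,0.2],
    [-0.16,0,0.3],
    [0,0,0.3],
    [0,0,0.3],
    [0,0,0.3],
    [0,0,0.2],
    [0,0,0]
  ],
  "rot": [
    [0,0,0],
    [0,0,0],
    [0,0,0],
    [0,0,0],
    [0,0,0],
    [0,0,0],
    [0,0,0]
  ]
}}

```text
time: 19.2
tcp_pos: [0.6851, 0.0874, 0.2174]
orientation: [-3.141, -0.003, 3.136]
wrist_force: [-0.4, 0.1, 0.3]
finger_gap: 0.0771
```

```bash
python3 pic.py side s11 240 120 160 120;python3 st.py .6855 .0872 .179 180
```

```text
t 19.25 tcp [0.6854 0.0874 0.2189] rpy [-179.99   -0.07  179.69] F [-0.9 -0.8  0.1] gap 0.0770 q [ 0.13  0.43  0.23  1.37 -0.    0.13]
offset shares [-0.003 -0.004  0.798] rot shares [-0.002 -0.015 -0.061]
```

View pics/s11.png

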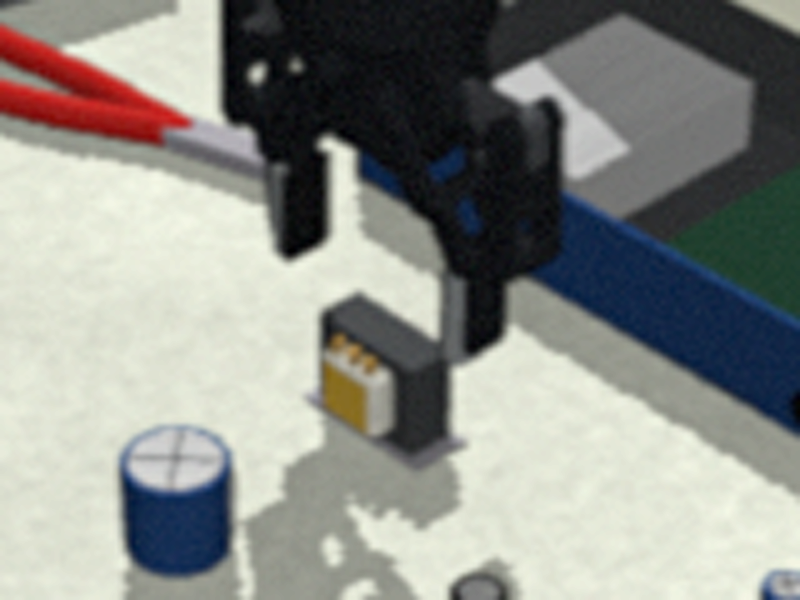

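```bash
python3 - <<'E'
from h import *
f=lambda X:((np.array(w2px("side",X))-[240,120])*5).round(0)
for y in (.0872-.0384,.0872+.0384):
    print("finger tip",[f([.6855+s*.011,y,.2189-.160]) for s in (-1,1)])
print("core top corners",[f([.6855+a*.01,.0872+b*.024,.04]) for a in(-1,1) for b in (-1,1)])
W=cloud("side",np.load("pics/s11.npy"))
A=W[120+56:120+95,240+60:240+95].reshape(-1,3)
A=A[(A[:,2]>.037)&(A[:,2]<.043)&(A[:,0]<.72)]
print(len(A),A.min(0),A.max(0),cv2.minAreaRect((A[:,:2]*1000).astype(np.float32)))
B=W[110+40:195,290:345].reshape(-1,3)
B=B[(B[:,2]>.055)&(B[:,2]<.07)&(B[:,0]<.72)]; print(len(B),B.min(0),B.max(0))
E
```

```text
finger tip [array([437., 351.]), array([484., 324.])]
finger tip [array([282., 255.]), array([328., 230.])]
core top corners [array([408., 376.]), array([313., 315.]), array([450., 352.]), array([354., 293.])]
240 [0.66613276 0.06156037 0.0370038 ] [0.69955735 0.11296289 0.04299636] ((682.8126831054688, 87.48114013671875), (51.87775802612305, 32.69889450073242), 88.18192291259766)
147 [0.67270324 0.03290781 0.05522146] [0.69842925 0.13682428 0.06988128]
```

Projected and observed corners agree within 1 mm. Descending and closing.

Call:
{"method": "servo_tool", "body": {
  "offset": [
    [0,0,0.2],
    [0,0,0.3],
    [0,0,0.2],
    [0,0,0.09],
    [0,0,0]
  ],
  "rot": [
    [0,0,0],
    [0,0,0],
    [0,0,0],
    [0,0,0],
    [0,0,0]
  ]
}}

```text
time: 19.75
tcp_pos: [0.6854, 0.0873, 0.1789]
orientation: [-3.141, -0.002, 3.136]
wrist_force: [-0.2, -0.8, 0.8]
finger_gap: 0.077
```

Call:
{"method": "servo_tool", "body": {
  "offset": [
    [0,0,0],
    [0,0,0],
    [0,0,0],
    [0,0,0],
    [0,0,0],
    [0,0,0],
    [0,0,0],
    [0,0,0]
  ],
  "rot": [
    [0,0,0],
    [0,0,0],
    [0,0,0],
    [0,0,0],
    [0,0,0],
    [0,0,0],
    [0,0,0],
    [0,0,0]
  ],
  "claw": 1
}}

```text
time: 20.55
tcp_pos: [0.686, 0.0875, 0.1812]
orientation: [3.141, 0.002, 3.136]
wrist_force: [1.0, 0.1, 5.1]
finger_gap: 0.0473
```

```bash
python3 pic.py side s12 240 120 160 120;python3 st.py
```

```text
t 20.60 tcp [0.686  0.0874 0.1812] rpy [179.99   0.09 179.69] F [0.3 0.3 6. ] gap 0.0469 q [0.13 0.45 0.18 1.3  0.   0.13]
```

View pics/s12.png

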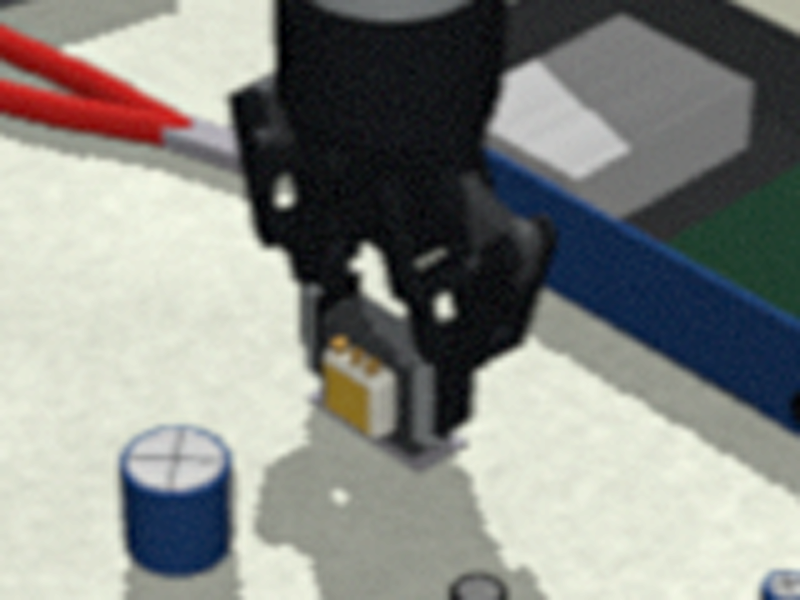

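```bash
python3 - <<'E'
from h import *
f=lambda X:((np.array(w2px("side",X))-[240,120])*5).round(0)
for z in (.005,.01,.015,.02): print(z,[f([x,y,z]) for x in (.675,.697) for y in (.0632,.052)])
W=cloud("side",np.load("pics/s12.npy"))
for u in (325,328,331):
  for v in range(194,213,2): print(u,v,W[v,u].round(4))
E
```

```text
0.005 [array([406., 457.]), array([429., 471.]), array([451., 430.]), array([473., 444.])]
0.01 [array([406., 446.]), array([429., 460.]), array([451., 419.]), array([474., 433.])]
0.015 [array([406., 434.]), array([429., 449.]), array([451., 408.]), array([474., 422.])]
0.02 [array([407., 423.]), array([429., 437.]), array([452., 396.]), array([475., 410.])]
325 194 [0.6766 0.0564 0.0456]
325 196 [0.6759 0.0556 0.0421]
325 198 [0.6761 0.0558 0.0377]
325 200 [0.6764 0.0559 0.0332]
325 202 [0.6772 0.0566 0.0281]
325 204 [0.6776 0.0569 0.0234]
325 206 [0.6752 0.0544 0.0217]
325 208 [0.678  0.0571 0.0143]
325 210 [0.6841 0.063  0.0032]
325 212 [0.68   0.0588 0.0034]
328 194 [0.6799 0.0525 0.046 ]
328 196 [0.6798 0.0524 0.0419]
328 198 [0.6786 0.051  0.0391]
328 200 [0.6796 0.0519 0.0337]
328 202 [0.6806 0.0528 0.0284]
328 204 [0.6804 0.0524 0.0244]
328 206 [0.6797 0.0517 0.0208]
328 208 [0.6916 0.0631 0.0036]
328 210 [0.6885 0.0599 0.0026]
328 212 [0.685  0.0564 0.0021]
331 194 [0.683  0.0485 0.0466]
331 196 [0.6853 0.0506 0.04  ]
331 198 [0.6842 0.0493 0.037 ]
331 200 [0.684 0.049 0.033]
331 202 [0.6865 0.0513 0.0261]
331 204 [0.6857 0.0504 0.0227]
331 206 [0.6927 0.057  0.0109]
331 208 [0.6961 0.0601 0.0028]
331 210 [ 0.6947  0.0586 -0.    ]
331 212 [0.69   0.054  0.0007]
```

Grip is square on the core's end faces, with the tips at about z=0.016, so they'll clear the tray rim. Lifting.

Call:
{"method": "servo_tool", "body": {
  "offset": [
    [0,0,-0.1],
    [0,0,-0.2],
    [0,0,-0.3],
    [0,0,0]
  ],
  "rot": [
    [0,0,0],
    [0,0,0],
    [0,0,0],
    [0,0,0]
  ]
}}

```text
time: 21.0
tcp_pos: [0.6864, 0.0874, 0.2134]
orientation: [3.141, 0.004, 3.136]
wrist_force: [-0.0, -0.5, -2.7]
finger_gap: 0.0475
```

```bash
python3 pic.py side s13 240 120 160 120;python3 st.py .5256 .3155 .285 180
```

```text
t 21.05 tcp [0.6862 0.0874 0.2121] rpy [179.98   0.16 179.69] F [ 0.4  0.6 -3.6] gap 0.0471 q [ 0.13  0.43  0.22  1.36 -0.    0.13]
offset shares [ 3.232  4.545 -1.466] rot shares [ 0.004  0.032 -0.062]
```

View pics/s13.png

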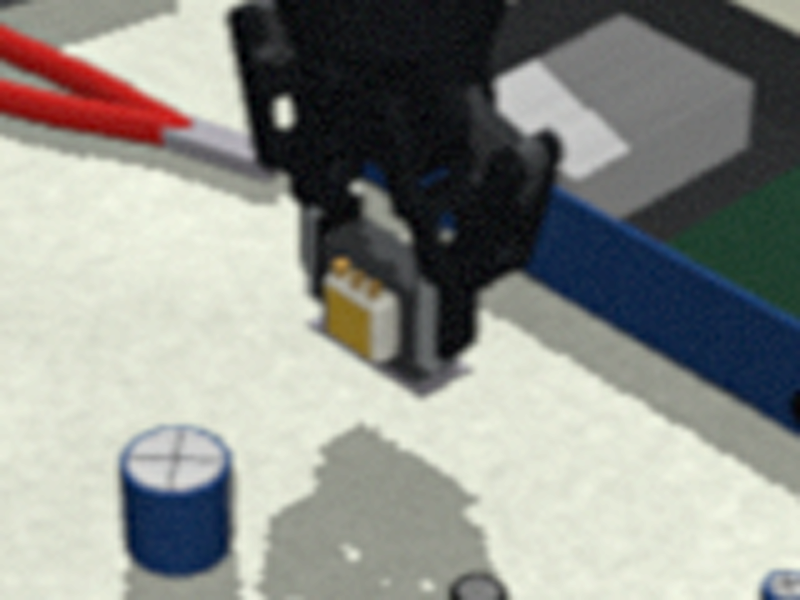

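Transformer held level. Moving to the round tray.

Call:
{"method": "servo_tool", "body": {
  "offset": [
    [0,0,-0.5],
    [0,0,-0.5],
    [0.2,0.3,-0.4],
    [0.4,0.55,0],
    [0.4,0.55,0],
    [0.4,0.55,0],
    [0.4,0.55,0],
    [0.4,0.55,0],
    [0.4,0.55,0],
    [0.3,0.5,0]
  ],
  "rot": [
    [0,0,0],
    [0,0,0],
    [0,0,0],
    [0,0,0],
    [0,0,0],
    [0,0,0],
    [0,0,0],
    [0,0,0],
    [0,0,0],
    [0,0,0]
  ]
}}

```text
time: 22.05
tcp_pos: [0.5405, 0.2943, 0.28]
orientation: [-3.142, -0.0, 3.137]
wrist_force: [0.4, 0.7, -3.1]
finger_gap: 0.0472
```

Call:
{"method": "servo_tool", "body": {
  "offset": [
    [0.2,0.25,0],
    [0.1,0.2,0],
    [0,0,0]
  ],
  "rot": [
    [0,0,0],
    [0,0,0],
    [0,0,0]
  ]
}}

```text
time: 22.35
tcp_pos: [0.5266, 0.3164, 0.2801]
orientation: [-3.142, -0.0, 3.137]
wrist_force: [0.1, -0.2, -3.7]
finger_gap: 0.0473
```

```bash
python3 st.py .5256 .3155 .205 180
```

```text
t 22.35 tcp [0.5266 0.3164 0.2801] rpy [-180.     -0.    179.75] F [ 0.1 -0.2 -3.7] gap 0.0473 q [ 0.54  0.23  0.1   1.44 -0.    0.55]
offset shares [ 0.021 -0.018  1.501] rot shares [-0.001 -0.001 -0.049]
```

Call:
{"method": "servo_tool", "body": {
  "offset": [
    [0.02,-0.02,0.2],
    [0,0,0.3],
    [0,0,0.3],
    [0,0,0.3],
    [0,0,0.2],
    [0,0,0.2],
    [0,0,0]
  ],
  "rot": [
    [0,0,0],
    [0,0,0],
    [0,0,0],
    [0,0,0],
    [0,0,0],
    [0,0,0],
    [0,0,0]
  ]
}}

```text
time: 23.05
tcp_pos: [0.5256, 0.3145, 0.2033]
orientation: [-3.14, -0.002, 3.136]
wrist_force: [-1.2, -0.5, -3.9]
finger_gap: 0.047
```

```bash
python3 pic.py side s14 100 110 160 120;python3 st.py .5256 .3155 .1842 180
```

```text
t 23.10 tcp [0.5258 0.3147 0.2045] rpy [-179.97   -0.05  179.69] F [ 0.  -0.5 -3.5] gap 0.0471 q [ 0.54  0.25 -0.03  1.3  -0.    0.54]
offset shares [0.003 0.017 0.406] rot shares [-0.007 -0.011 -0.062]
```

View pics/s14.png

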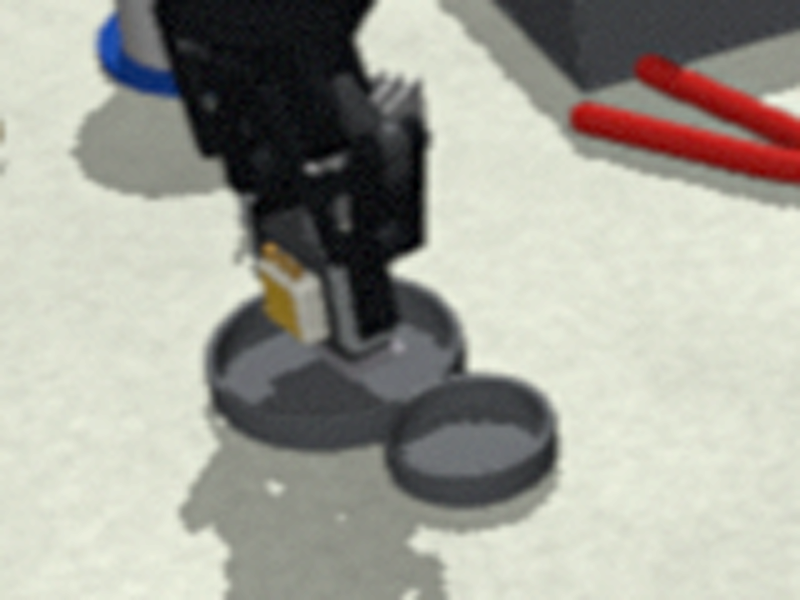

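The transformer hangs over the large round pocket (crop 320,330). Lowering gently.

Call:
{"method": "servo_tool", "body": {
  "offset": [
    [0,0,0.1],
    [0,0,0.12],
    [0,0,0.06],
    [0,0,0.05],
    [0,0,0.03],
    [0,0,0]
  ],
  "rot": [
    [0,0,0],
    [0,0,0],
    [0,0,0],
    [0,0,0],
    [0,0,0],
    [0,0,0]
  ]
}}

```text
time: 23.7
tcp_pos: [0.5259, 0.3147, 0.187]
orientation: [-3.141, -0.0, 3.136]
wrist_force: [-1.0, -0.3, -2.9]
finger_gap: 0.0471
```

Call:
{"method": "servo_tool", "body": {
  "offset": [
    [0,0,0.02],
    [0,0,0.02],
    [0,0,0]
  ],
  "rot": [
    [0,0,0],
    [0,0,0],
    [0,0,0]
  ]
}}

```text
time: 24.0
tcp_pos: [0.5259, 0.3147, 0.1851]
orientation: [3.142, -0.0, 3.136]
wrist_force: [-0.2, -0.2, -3.3]
finger_gap: 0.0473
```

Call:
{"method": "servo_tool", "body": {
  "offset": [
    [0,0,0.02],
    [0,0,0]
  ],
  "rot": [
    [0,0,0],
    [0,0,0]
  ]
}}

```text
time: 24.2
tcp_pos: [0.5259, 0.3147, 0.1842]
orientation: [3.141, 0.0, 3.136]
wrist_force: [-0.5, 0.5, -3.4]
finger_gap: 0.0469
```

Call:
{"method": "servo_tool", "body": {
  "offset": [
    [0,0,0.01],
    [0,0,0]
  ],
  "rot": [
    [0,0,0],
    [0,0,0]
  ]
}}

```text
time: 24.4
tcp_pos: [0.5259, 0.3147, 0.1842]
orientation: [3.141, 0.0, 3.136]
wrist_force: [-2.2, -0.3, 1.6]
finger_gap: 0.0474
```

Contact at 0.1842, as expected. Releasing.

Call:
{"method": "servo_tool", "body": {
  "offset": [
    [0,0,0],
    [0,0,0],
    [0,0,0],
    [0,0,0]
  ],
  "rot": [
    [0,0,0],
    [0,0,0],
    [0,0,0],
    [0,0,0]
  ],
  "claw": -0.36
}}

```text
time: 24.8
tcp_pos: [0.526, 0.3148, 0.1837]
orientation: [3.141, 0.0, 3.136]
wrist_force: [0.1, -0.9, 0.3]
finger_gap: 0.058
```

Call:
{"method": "servo_tool", "body": {
  "offset": [
    [0,0,-0.1],
    [0,0,-0.3],
    [0,0,-0.5],
    [0,0,-0.6],
    [0,0,-0.5],
    [0,0,0]
  ],
  "rot": [
    [0,0,0],
    [0,0,0],
    [0,0,0],
    [0,0,0],
    [0,0,0],
    [0,0,0]
  ]
}}

```text
time: 25.4
tcp_pos: [0.5265, 0.3151, 0.2894]
orientation: [3.138, 0.006, 3.136]
wrist_force: [-0.1, 0.3, -0.0]
finger_gap: 0.0581
```

```bash
python3 pic.py side s15 100 110 160 120;python3 st.py .5892 .0864 .285 135
```

```text
t 25.45 tcp [0.5263 0.315  0.287 ] rpy [179.86   0.23 179.69] F [-0.2 -0.2 -0.7] gap 0.0583 q [ 0.54  0.22  0.1   1.45 -0.    0.54]
offset shares [-1.282 -4.565  0.035] rot shares [0.045 0.033 8.939]
```

View pics/s15.png

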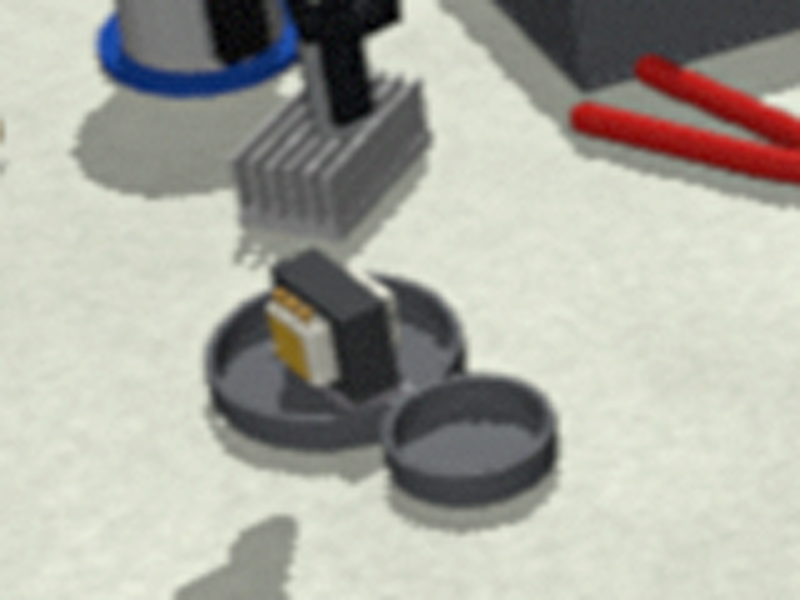

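```bash
python3 - <<'E'
from h import *
np.set_printoptions(precision=4,suppress=True)
p,dt=manip.camera("top")
for cam,d in (("side",np.load("pics/s15.npy")),("top",dt)):
    W=cloud(cam,d).reshape(-1,3);
    A=W[(abs(W[:,0]-.526)<.04)&(abs(W[:,1]-.315)<.04)&(W[:,2]>.038)&(W[:,2]<.055)]
    if len(A)<20: print(cam,len(A));continue
    c=A.mean(0);u,s,v=np.linalg.svd(A-c);
    print(cam,len(A),"mid",(A.min(0)+A.max(0))/2,"ext",np.ptp(A,0),"zmed",np.median(A[:,2]),cv2.minAreaRect((A[:,:2]*1000).astype(np.float32)))
    # tilt
    M=np.c_[A[:,:2]-c[:2],np.ones(len(A))];k=np.linalg.lstsq(M,A[:,2],rcond=None)[0];print("slope",k)
    F=W[(np.hypot(W[:,0]-.526,W[:,1]-.315)<.037)&(W[:,2]<.012)];print("floor z",np.median(F[:,2]))
s=0
cv2.imwrite("pics/t15.png",np.clip(cv2.resize(p[240:330,90:210,::-1],None,fx=6,fy=6,interpolation=cv2.INTER_CUBIC)*1.8,0,255).astype(np.uint8))
E
```

```text
side 274 mid [0.5259 0.3126 0.0429] ext [0.0367 0.0515 0.0098] zmed 0.043558173616078125 ((526.0595703125, 312.5072021484375), (51.541873931884766, 35.3194465637207), 85.83009338378906)
slope [0.0431 0.0222 0.043 ]
floor z 0.004852150488062533
top 139 mid [0.5219 0.312  0.0432] ext [0.0277 0.0474 0.0101] zmed 0.04257646865270867 ((520.6439819335938, 311.9317932128906), (26.568506240844727, 47.91483688354492), 4.651912689208984)
slope [0.1012 0.0227 0.0425]
floor z 0.003556327770907489
```

View pics/t15.png

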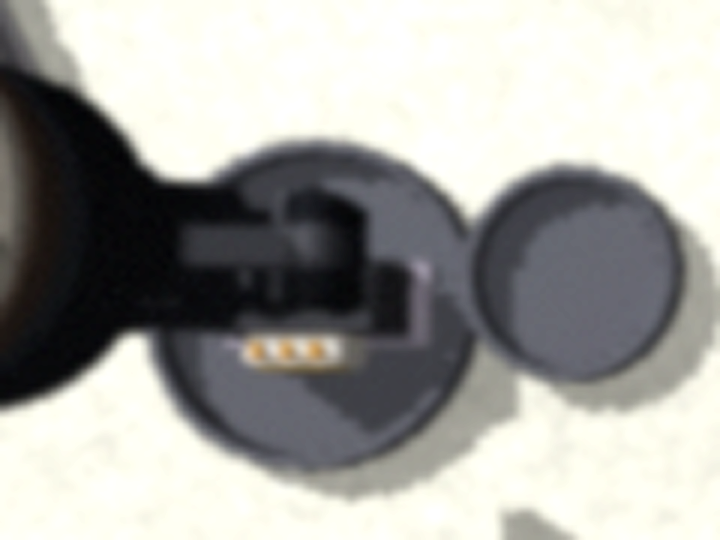

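Frame transformer is upright, core top at 43 mm as it should be. Now the squat cap.

Call:
{"method": "servo_tool", "body": {
  "offset": [
    [-0.1,-0.3,0],
    [-0.2,-0.6,0],
    [-0.2,-0.6,0],
    [-0.2,-0.6,0],
    [-0.2,-0.6,0],
    [-0.15,-0.6,0],
    [-0.15,-0.6,0],
    [-0.1,-0.4,0],
    [0,-0.2,0],
    [0,0,0]
  ],
  "rot": [
    [0,0,0],
    [0,0,0],
    [0,0,0],
    [0,0,0],
    [0,0,0],
    [0,0,0],
    [0,0,0],
    [0,0,0],
    [0,0,0],
    [0,0,1]
  ],
  "claw": -0.8
}}

```text
time: 26.5
tcp_pos: [0.5895, 0.0876, 0.2829]
orientation: [-3.141, -0.002, 3.046]
wrist_force: [-0.6, 0.5, -1.0]
finger_gap: 0.0768
```

Call:
{"method": "servo_tool", "body": {
  "offset": [
    [0,0,0],
    [0,0,0],
    [0,0,0],
    [0,0,0],
    [0,0,0],
    [0,0,0],
    [0,0,0],
    [0,0,0],
    [0,0,0]
  ],
  "rot": [
    [0,0,1],
    [0,0,1],
    [0,0,1],
    [0,0,1],
    [0,0,1],
    [0,0,1],
    [0,0,1],
    [0,0,0.9],
    [0,0,0]
  ]
}}

```text
time: 27.4
tcp_pos: [0.5893, 0.0895, 0.2831]
orientation: [-3.141, -0.001, 2.359]
wrist_force: [-0.4, 0.5, 0.6]
finger_gap: 0.0768
```

```bash
python3 st.py .5892 .0864 .215 135
```

```text
t 27.40 tcp [0.5893 0.0895 0.2831] rpy [-179.95   -0.04  135.15] F [-0.4  0.5  0.6] gap 0.0768 q [0.15 0.19 0.05 1.44 0.   0.93]
offset shares [-0.042 -0.044  1.362] rot shares [-0.01  -0.009  0.03 ]
```

Call:
{"method": "servo_tool", "body": {
  "offset": [
    [-0.04,-0.04,0.2],
    [0,0,0.3],
    [0,0,0.4],
    [0,0,0.4],
    [0,0,0.3],
    [0,0,0.2],
    [0,0,0.1],
    [0,0,0.1],
    [0,0,0]
  ],
  "rot": [
    [0,0,0],
    [0,0,0],
    [0,0,0],
    [0,0,0],
    [0,0,0],
    [0,0,0],
    [0,0,0],
    [0,0,0],
    [0,0,0]
  ]
}}

```text
time: 28.3
tcp_pos: [0.5897, 0.0866, 0.1835]
orientation: [-3.142, -0.0, 2.36]
wrist_force: [0.2, 0.2, -0.3]
finger_gap: 0.0763
```

```bash
python3 pic.py side s16 200 150 160 120;python3 st.py .5892 .0864 .182 135
```

```text
t 28.35 tcp [0.5898 0.0866 0.184 ] rpy [179.98   0.02 135.2 ] F [-0.5 -0.   0.3] gap 0.0772 q [ 0.15  0.22 -0.1   1.25 -0.    0.93]
offset shares [ 0.007 -0.012  0.04 ] rot shares [0.004 0.003 0.04 ]
```

View pics/s16.png

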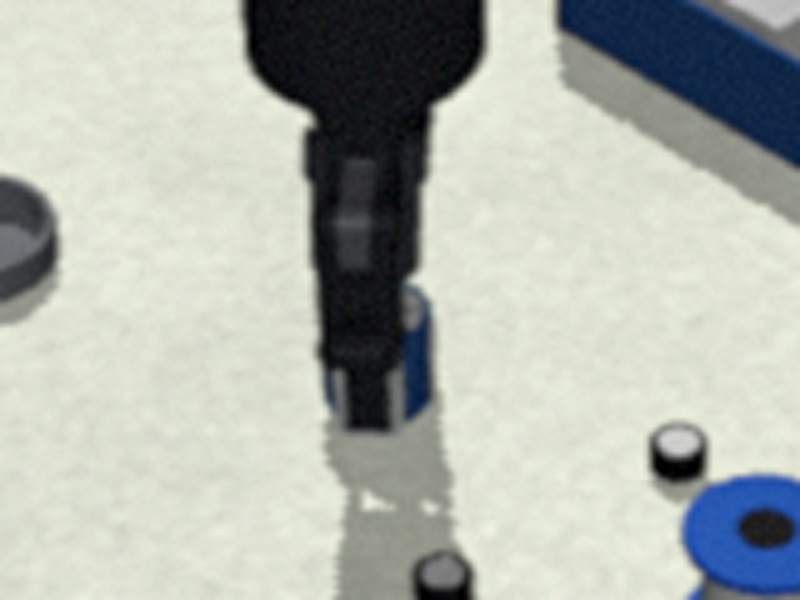

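The side camera looks along the jaws. The cap (crop 325–432) is centred on the finger within about 1 mm. Closing.

Call:
{"method": "servo_tool", "body": {
  "offset": [
    [0,0,0.03],
    [0,0,0],
    [0,0,0],
    [0,0,0],
    [0,0,0],
    [0,0,0],
    [0,0,0],
    [0,0,0]
  ],
  "rot": [
    [0,0,0],
    [0,0,0],
    [0,0,0],
    [0,0,0],
    [0,0,0],
    [0,0,0],
    [0,0,0],
    [0,0,0]
  ],
  "claw": 1
}}

```text
time: 29.15
tcp_pos: [0.5899, 0.0866, 0.1829]
orientation: [3.141, 0.001, 2.36]
wrist_force: [-0.8, -0.4, 5.5]
finger_gap: 0.0365
```

Call:
{"method": "servo_tool", "body": {
  "offset": [
    [0,0,-0.1],
    [0,0,-0.2],
    [0,0,-0.3],
    [0,0,0]
  ],
  "rot": [
    [0,0,0],
    [0,0,0],
    [0,0,0],
    [0,0,0]
  ]
}}

```text
time: 29.55
tcp_pos: [0.5904, 0.0867, 0.2152]
orientation: [3.139, 0.002, 2.36]
wrist_force: [0.7, 0.2, -0.5]
finger_gap: 0.037
```

```bash
python3 pic.py side s17 200 130 160 120;python3 st.py .5335 .2412 .285 135
```

```text
t 29.60 tcp [0.5902 0.0866 0.214 ] rpy [179.87   0.09 135.19] F [ 0.2  0.1 -0.5] gap 0.0363 q [ 0.15  0.21 -0.06  1.3   0.    0.93]
offset shares [ 2.981  1.396 -1.422] rot shares [0.025 0.019 0.038]
```

View pics/s17.png

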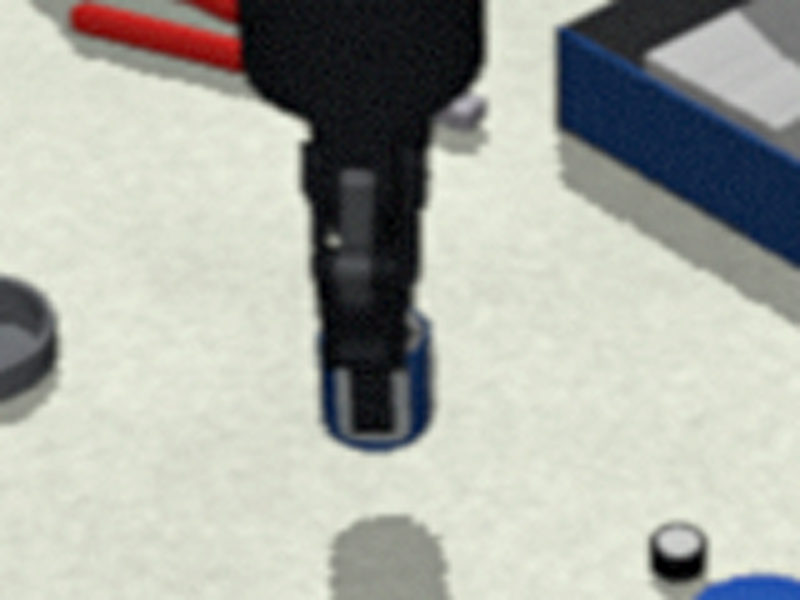

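Cap lifted level. Carrying it to the small round pocket.

Call:
{"method": "servo_tool", "body": {
  "offset": [
    [0,0,-0.4],
    [0,0,-0.5],
    [0.2,0.1,-0.3],
    [0.4,0.2,0],
    [0.5,0.23,0],
    [0.5,0.23,0],
    [0.5,0.23,0],
    [0.4,0.2,0],
    [0.3,0.15,0],
    [0.2,0.1,0]
  ],
  "rot": [
    [0,0,0],
    [0,0,0],
    [0,0,0],
    [0,0,0],
    [0,0,0],
    [0,0,0],
    [0,0,0],
    [0,0,0],
    [0,0,0],
    [0,0,0]
  ]
}}

```text
time: 30.6
tcp_pos: [0.5334, 0.2448, 0.272]
orientation: [-3.141, -0.0, 2.361]
wrist_force: [1.0, -0.4, 0.1]
finger_gap: 0.0367
```

Call:
{"method": "servo_tool", "body": {
  "offset": [
    [0,0,0.1],
    [0,0,0.2],
    [0,0,0.3],
    [0,0,0.2],
    [0,0,0]
  ],
  "rot": [
    [0,0,0],
    [0,0,0],
    [0,0,0],
    [0,0,0],
    [0,0,0]
  ]
}}

```text
time: 31.1
tcp_pos: [0.5337, 0.2425, 0.2295]
orientation: [-3.138, -0.001, 2.359]
wrist_force: [-0.5, -0.9, -0.9]
finger_gap: 0.0367
```

```bash
python3 st.py .5335 .2412 .1859 135
```

```text
t 31.10 tcp [0.5337 0.2425 0.2295] rpy [-179.8    -0.07  135.14] F [-0.5 -0.9 -0.9] gap 0.0367 q [ 0.43  0.18 -0.06  1.34 -0.    1.21]
offset shares [-0.017 -0.017  0.873] rot shares [-0.04  -0.015  0.028]
```

Call:
{"method": "servo_tool", "body": {
  "offset": [
    [-0.02,-0.02,0.2],
    [0,0,0.2],
    [0,0,0.1],
    [0,0,0]
  ],
  "rot": [
    [0,0,0],
    [0,0,0],
    [0,0,0],
    [0,0,0]
  ]
}}

```text
time: 31.5
tcp_pos: [0.5338, 0.2418, 0.2061]
orientation: [-3.14, -0.001, 2.359]
wrist_force: [-0.1, 0.7, 0.4]
finger_gap: 0.0363
```

```bash
python3 pic.py side s18 120 120 160 120;python3 st.py .5335 .2412 .1859 135
```

```text
t 31.55 tcp [0.534  0.2419 0.2068] rpy [-179.97   -0.01  135.19] F [-0.4 -0.7  0.3] gap 0.0363 q [ 0.43  0.19 -0.1   1.29  0.    1.21]
offset shares [-0.003 -0.016  0.418] rot shares [-0.007 -0.003  0.039]
```

View pics/s18.png

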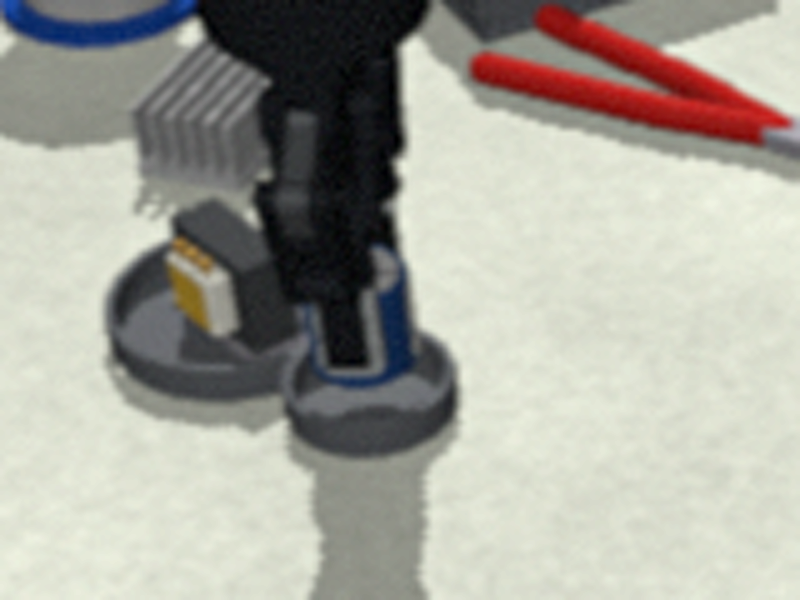

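Cap is over the small pocket, slightly left of its centre. I'll shift 2 mm and lower.

Call:
{"method": "servo_tool", "body": {
  "offset": [
    [-0.04,-0.01,0.1],
    [0,0,0.13],
    [0,0,0.1],
    [0,0,0.05],
    [0,0,0.02],
    [0,0,0]
  ],
  "rot": [
    [0,0,0],
    [0,0,0],
    [0,0,0],
    [0,0,0],
    [0,0,0],
    [0,0,0]
  ]
}}

```text
time: 32.15
tcp_pos: [0.535, 0.2401, 0.1874]
orientation: [-3.141, -0.0, 2.36]
wrist_force: [-2.4, -1.6, 1.8]
finger_gap: 0.0365
```

Call:
{"method": "servo_tool", "body": {
  "offset": [
    [0,0,0.015],
    [0,0,0]
  ],
  "rot": [
    [0,0,0],
    [0,0,0]
  ]
}}

```text
time: 32.35
tcp_pos: [0.535, 0.2401, 0.1873]
orientation: [3.141, 0.0, 2.36]
wrist_force: [-3.6, -2.6, 7.8]
finger_gap: 0.0366
```

Contact came about 1.4 mm higher than expected. I'll look before releasing.

```bash
python3 pic.py side s19 150 150 80 60; python3 pic.py top t19 140 240 100 75
```

```text
(no output)
```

View pics/s19.png

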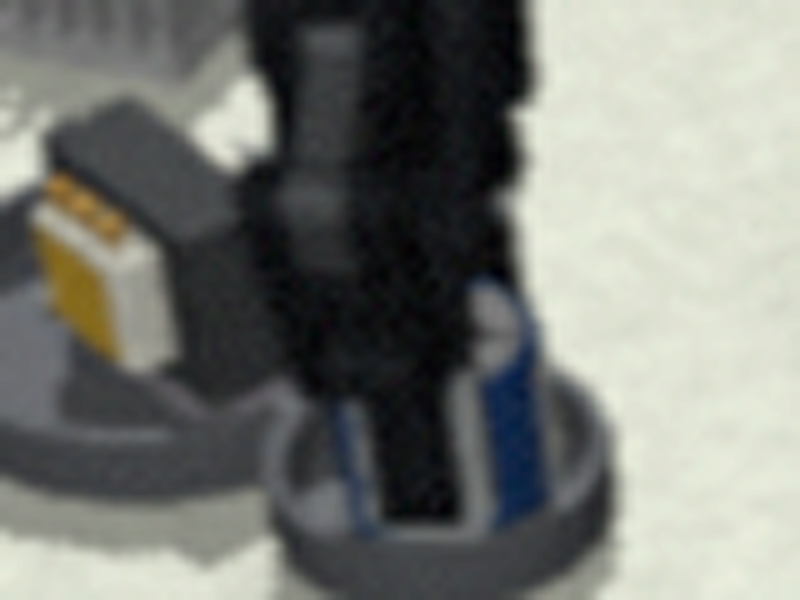

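View pics/t19.png

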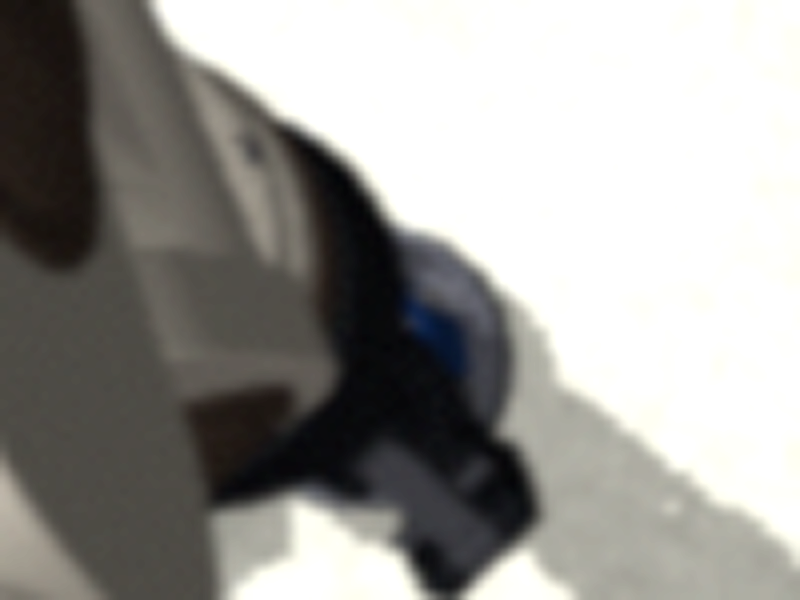

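The near fingertip (crop 420,525) is resting on the pocket rim, so the cap is about 1–1.5 mm off the floor. It's light and well inside the walls. I'll take off the pressure and let go.

Call:
{"method": "servo_tool", "body": {
  "offset": [
    [0,0,-0.02],
    [0,0,0]
  ],
  "rot": [
    [0,0,0],
    [0,0,0]
  ]
}}

```text
time: 32.65
tcp_pos: [0.5352, 0.2402, 0.1875]
orientation: [3.141, 0.0, 2.36]
wrist_force: [0.5, 0.3, -0.4]
finger_gap: 0.0362
```

Call:
{"method": "servo_tool", "body": {
  "offset": [
    [0,0,0],
    [0,0,0],
    [0,0,0],
    [0,0,0]
  ],
  "rot": [
    [0,0,0],
    [0,0,0],
    [0,0,0],
    [0,0,0]
  ],
  "claw": -0.15
}}

```text
time: 33.05
tcp_pos: [0.5351, 0.2402, 0.1873]
orientation: [-3.141, -0.0, 2.36]
wrist_force: [0.0, 0.6, 0.8]
finger_gap: 0.0491
```

Call:
{"method": "servo_tool", "body": {
  "offset": [
    [0,0,-0.05],
    [0,0,-0.1],
    [0,0,-0.3],
    [0,0,-0.5],
    [0,0,-0.5],
    [0,0,-0.5],
    [0,0,-0.3],
    [0,0,0]
  ],
  "rot": [
    [0,0,0],
    [0,0,0],
    [0,0,0],
    [0,0,0],
    [0,0,0],
    [0,0,0],
    [0,0,0],
    [0,0,0]
  ]
}}

```text
time: 33.85
tcp_pos: [0.5355, 0.2404, 0.303]
orientation: [3.137, 0.002, 2.36]
wrist_force: [0.5, -0.2, -0.6]
finger_gap: 0.0491
```

```bash
python3 st.py .35 .1 .33 135
```

```text
t 33.85 tcp [0.5355 0.2404 0.303 ] rpy [179.76   0.09 135.19] F [ 0.5 -0.2 -0.6] gap 0.0491 q [ 0.42  0.16  0.06  1.47 -0.    1.2 ]
offset shares [ 0.653 -4.604 -0.56 ] rot shares [0.047 0.018 0.039]
```

Moving the arm out of both views, back towards the base.

Call:
{"method": "servo_tool", "body": {
  "offset": [
    [0,-0.3,0],
    [0,-0.5,0],
    [0,-0.5,0],
    [0,-0.5,0],
    [0,-0.5,0],
    [0,-0.5,0],
    [0,-0.4,0],
    [0,-0.3,0],
    [0,-0.2,0],
    [0,0,0]
  ],
  "rot": [
    [0,0,0],
    [0,0,0],
    [0,0,0],
    [0,0,0],
    [0,0,0],
    [0,0,0],
    [0,0,0],
    [0,0,0],
    [0,0,0],
    [0,0,0]
  ]
}}

```text
time: 34.85
tcp_pos: [0.4042, 0.1084, 0.2995]
orientation: [-3.141, -0.0, 2.359]
wrist_force: [-0.2, 0.2, 0.7]
finger_gap: 0.0485
```

```bash
python3 pic.py top tf 80 150 480 210; python3 pic.py side sf 100 100 360 270; python3 st.py; python3 - <<'E'
from h import *
np.set_printoptions(precision=4,suppress=True)
for cam in("top","side"):
  W=cloud(cam,np.load("pics/%sf.npy"%cam[0])).reshape(-1,3)
  for n,c,r,z in (("toroid",(.4835,-.272),.035,.037),("tall",(.5505,-.2415),.025,.063),("frame",(.526,.3125),.035,.043),("squat",(.535,.240),.026,.039),("small",(.694,-.0905),.02,.03),("reel",(.5993,-.082),.035,.044)):
    A=W[(np.hypot(W[:,0]-c[0],W[:,1]-c[1])<r)&(abs(W[:,2]-z)<.006)]
    if len(A)<10: print(cam,n,len(A));continue
    M=np.c_[A[:,:2]-A[:,:2].mean(0),np.ones(len(A))];k=np.linalg.lstsq(M,A[:,2],rcond=None)[0]
    print(cam,n,len(A),"mid",((A.min(0)+A.max(0))/2)[:2],"ext",np.ptp(A,0)[:2],"z",np.median(A[:,2]).round(4),"expect",z)
E
```

```text
t 34.95 tcp [0.405  0.109  0.2997] rpy [180.    -0.   135.18] F [1.1 0.8 0.1] gap 0.0490 q [ 0.26 -0.24 -0.33  1.48  0.    1.05]
top toroid 915 mid [ 0.4816 -0.2727] ext [0.0557 0.0563] z 0.037 expect 0.037
top tall 206 mid [ 0.5496 -0.2413] ext [0.0245 0.0252] z 0.0636 expect 0.063
top frame 472 mid [0.5264 0.3129] ext [0.0367 0.0485] z 0.0426 expect 0.043
top squat 411 mid [0.5336 0.2397] ext [0.0367 0.0382] z 0.0395 expect 0.039
top small 88 mid [ 0.6941 -0.0908] ext [0.018  0.0177] z 0.0302 expect 0.03
top reel 742 mid [ 0.5991 -0.082 ] ext [0.0495 0.0504] z 0.0443 expect 0.044
side toroid 1354 mid [ 0.481  -0.2731] ext [0.056  0.0574] z 0.0379 expect 0.037
side tall 286 mid [ 0.5502 -0.2422] ext [0.0262 0.025 ] z 0.064 expect 0.063
side frame 31 mid [0.5354 0.2989] ext [0.0178 0.0233] z 0.0414 expect 0.043
side squat 286 mid [0.535  0.2384] ext [0.038  0.0392] z 0.0403 expect 0.039
side small 97 mid [ 0.6939 -0.0903] ext [0.0193 0.0186] z 0.0303 expect 0.03
side reel 661 mid [ 0.5996 -0.0817] ext [0.0527 0.0547] z 0.045 expect 0.044
```

View pics/tf.png

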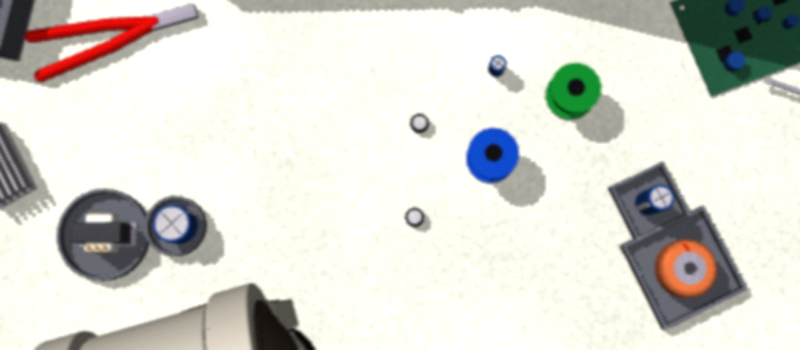

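View pics/sf.png

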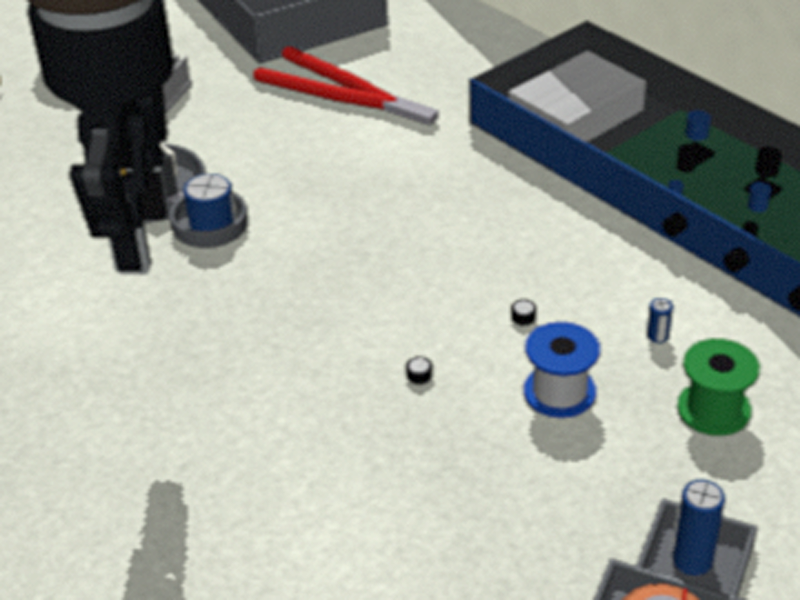

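Both pictures show all four parts upright in the right pockets: (105,235) and (175,223) in the round tray, (685,267) and (658,198) in the square one. The small cap, reel and green reel haven't moved. Top heights match within about 1 mm and the gripper touches nothing, so I'm handing in.

```bash
python3 -c "
from bench import manip
print(manip.job_done())"
```

```text
the job is handed in; nothing more can be done
None
```

Both repair kits are made up, in the order you asked, and I handed the job in at about 35 s of the 112 s allowed. The square tray holds the toroid (large pocket) and the tall capacitor (small pocket). The round tray holds the frame transformer (large) and the squat capacitor (small).

**Last checks:**
- **Seating:** top-camera heights were 37.0, 63.6, 42.6 and 39.5 mm, against 37, 63, 43 and 39 mm expected for standing flat on the pocket floors. The side camera agreed to about 1 mm for three parts. The gripper hid most of the frame transformer from it, so that last height rests on the top camera; an earlier side view, just after release, read 43.6 mm.
- **Left alone:** the smallest capacitor and the reel were within 1 mm of where they started, and the green reel still stood in place in the last pictures.

**What did not go as planned:**
- **Toroid grasp:** my first grip was about 8 mm too high, so I opened and gripped again lower before lifting.
- **Toroid set-down:** I overshot contact slightly, about 15 N, and eased off before releasing.
- **Squat capacitor:** a fingertip met the pocket rim, so I let it go about 1.5 mm above the floor. It ended up upright and flat.

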